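Run the loading plate out over the balance and hold it

TASK

Slide the white loading plate, with the steel check weight on it, outward along the dark stone block until its front edge is level with the two red needles on the balance, with the plate square to the block and midway between the needles. The plate would tip there by itself, so finish while still holding it level by its rear part: the program ends with the robot holding. Keep the plate lying on the block all the way and the weight in its seat, do not let anything touch the balance, and leave the other things on the desk where they are.

Things in the scene. Friction and masses are not known exactly. Their poses are not given: they have to be found in the camera images.
- riser: Dark granite block, fixed to the desk, 280 mm long (its x), 150 mm wide (its y), 90 mm high. Origin under its centre on the desk; its +x axis is the outward direction, towards the balance.
- riser_edge (a point): Middle of the block's top outer edge (block x = +140 mm, z = 90 mm). The plate's overhang is measured from here along the block's +x.
- plate: Loose white loading plate, 300 mm long (its x), 90 mm wide, 10 mm thick, about 0.36 kg, lying on top of the block. Origin at the centre of its underside; +x points to its front (outer) end, roughly along the block's +x. It starts 15 to 45 mm out over the edge, up to 12 mm off the block's centre line and turned by up to 0.1 rad. With the weight on it, it tips over the edge when left alone with more than about 80 to 95 mm overhanging.
- plate_front (a point): Middle of the plate's front edge, at half thickness (plate x = +150 mm, z = 5 mm). A thin black line runs along the front edge on top.
- plate_handle (a point): Centre of the blue upright grip, fixed to the plate: 16 mm thick along the plate's x, 50 mm wide along its y, standing 38 mm high above the plate's top. The centre is at plate x = -110 mm, z = 29 mm (19 mm above the plate's top), 40 mm ahead of the rear edge; the plate is bare around it on every side.
- plate_seat (a point): Centre of the weight's seat on the plate's top (plate x = +112 mm, z = 10 mm): a blue raised ring, inner diameter 43 mm, 4 mm high.
- weight: Loose stainless check weight, 38 mm diameter, 58 mm high with a knob on top, about 0.5 kg, standing in the seat. Origin at the centre of its underside, z up.
- balance: Cream balance fixed on the desk beyond the block's outer edge, with x and y axes parallel to the block's and its centre on the block's centre line. Housing 190 mm along x, 58 mm high, with a lower display part on its -y side; a round pan in the middle, its top 67 mm high and 23 mm under the plate. Two posts at x = +38 mm, y = +-90 mm, 99 mm high, carry the red needles. Origin under the pan's centre on the desk.
- mark (a point): Point midway between the tips of the two red needles (balance x = +38 mm, y = 0, z = 95 mm). The needles point at each other across the plate's path, level with the plate's edge; the tips are 121 mm apart, the plate passes between them. The plate's front middle belongs here. It lies 138 to 175 mm out from the block's edge.
- weight_case: Bystander: closed grey weight case with pale lid, 100 x 140 x 56 mm, loose on the desk. Origin under its centre.
- sample_jar: Bystander: amber jar, 56 mm diameter, 75 mm high, loose on the desk. Origin under its centre.
- foam_block: Bystander: dark foam holder 90 x 70 x 28 mm with three small steel weights standing up to 50 mm high, loose on the desk. Origin under its centre.

How it is judged:
By the outcome, as a careful person would: the job done as asked, in the order asked, and still so for the second after the job is handed in, while the arm keeps its last pose, push and grip.
It also fails if it takes over 35 s, if anything falls off the work surface, if the arm or the gripper's body presses on something with over 40 N, if the wrist force passes 120 N, or if a joint passes its speed limit or range.

ROBOT

A 6-joint arm with a two-finger parallel gripper is mounted at the origin on the work surface. World frame = base frame: x ahead of the robot, y to its left, z up, the work surface at z = 0. Lengths are in m, angles in rad, forces in N, time in s.
With the tool pointing down it reaches from about 0.425 to 1.125 m from the base axis. Payload 14.9 kg.
Tool frame: the origin (TCP) lies at the very end of the fingers, on their centre line; the grasp point (between the pads) lies 19 mm behind it; z points along the fingers, y is the direction in which the jaws open and shut (so a half turn about z gives the same grasp; the last joint's range is limited). The gripper opens to 91 mm and grips with 3 to 60 N. Pads are 32 mm wide; open, the fingers measure 118 mm over their backs; the gripper's body (76 mm by 178 mm) begins 60 mm behind the grasp point.
Start: joints at [1.255, 0.379, 1.734, -0, 1.028, -0.033], TCP at [0.195, 0.672, 0.214] pointing down, gripper open.
Joint ranges: [-2.77, 2.77], [-0.74, 2.19], [0, 2.66], [-1.06, 4.2], [0.31, 2.87], [-3.08, 3.08]. Speed limits (rad/s): [1.89, 1.89, 2.39, 3.14, 3.14, 3.14].

INTERFACE

Orientations are given as a unit quaternion [w, x, y, z].
In Python, from cell import ctrl gives the robot as it stands.
- The arm moves only by the tool play_rows, never from a script. Its argument "targets" is a list of rows, each an object with "claw": the finger opening in mm, from 0 to 91.2; "dp": the shift along the tool's x, y, z in mm, a list of three; "turn": the turn about the tool's z in rad. A call has 1 to 10 rows; each row is the pose to reach, as a shift and turn from the pose measured when the call began, along the tool's axes at that moment; what a row does not reach only later rows make up. A row lasts 1/10 s, in which the tool goes at most 50 mm and 8.59 degrees, less where a joint would pass 70% of its speed; a pose out of reach is approached as far as the arm can. A call with a gripper value outside its range is refused whole. The fingers move at their own pace and stop on an object; "force" is the grip in N (left out, the last holds). Time passes only in rows, so rows that repeat a pose let the fingers close. It gives the time, the measured TCP pose, the force and the opening at its end, in the units of the state.
- ctrl.get_state(): the state, without advancing time (a new reading comes with each control period).
- ctrl.read_camera(name): name is "side" or "top" or "wrist"; returns a dict with "image" (480x640x3 uint8, blue, green, red), "K" (3x3 intrinsics, pixels), "origin" and "orientation" of the camera in the world. Camera axes: x right, y up, looking along -z (the intrinsics and any distortion apply to the point x, -y, -z); pixel columns grow to the right and rows downward; lengths in m; the calibration is good to about 2 mm. A picture is of the moment at which its call begins. There is no depth.
- ctrl.close_job(): hands the job in, once; it reports no verdict.
The state is a dict: "t": time; "joint_positions": joint angles; "dq": joint speeds; "effort": joint torques, N m; "ee_pos": TCP position; "orientation": TCP orientation; "force": force on the tool from outside, world axes, zero at the start; "wrist_torque": the same for the moment, N m; "opening": finger opening in m.
Only numpy, scipy, OpenCV 4.12 (cv2) and the standard library are available. Lean on these libraries where they do the work, as an engineer would, in place of code of your own. Each camera call takes 0.05 s, during which the arm holds its last target.

## Working session

There is one attempt and no reset: what is moved stays moved. The work goes in short steps, Python scripts to look and compute and a tool call to move; the robot and the scene stay as the last step left them, time stands still between calls to the robot, and variables do not carry over. Pictures are saved under pics/ and viewed, and the job is handed in when it is done.

Besides the shell and the picture viewer there is one more tool, called as a command line: name --argument value ..., lists and objects as JSON in quotes. play_rows: Moves the arm, as the interface text tells. Its arguments: {"type":"object","properties":{"targets":{"type":"array","items":{"type":"object","properties":{"claw":{"type":"number"},"dp":{"type":"array","items":{"type":"number"}},"turn":{"type":"number"}}}},"force":{"type":"number"}},"required":["targets"]}

```bash
ls; mkdir -p pics
python3 - <<'E'
from cell import ctrl
import cv2,numpy as np
s=ctrl.get_state(); print(s)
for n in ("side","top","wrist"):
    c=ctrl.read_camera(n); cv2.imwrite(f"pics/{n}0.png",c["image"]); print(n,{k:v for k,v in c.items() if k!="image"})
E
```

```text
pics
{'t': 0.0, 'joint_positions': array([ 1.25469239e+00,  3.79401917e-01,  1.73477163e+00, -9.78156238e-06,
        1.02848449e+00, -3.32854244e-02]), 'dq': array([-0.00058428,  0.00079746, -0.0003178 ,  0.00010383,  0.0027249 ,
        0.0014041 ]), 'effort': array([ 1.52294924e-03, -7.63709807e+01, -4.34370160e+01,  6.50352077e-02,
        4.23942518e-02, -1.03171951e-04]), 'ee_pos': array([0.19522159, 0.67182296, 0.21329743]), 'orientation': array([-8.84620205e-05,  1.40935923e-01,  9.90018577e-01, -5.25312816e-04]), 'force': array([-0.16913632,  0.52408313, -0.18157101]), 'wrist_torque': array([-0.01215938, -0.0565375 , -0.01257185]), 'opening': 0.09134623905773465}
side {'K': array([[467.87991288,   0.        , 315.61427755],
       [  0.        , 467.87991288, 246.61793646],
       [  0.        ,   0.        ,   1.        ]]), 'origin': array([ 0.27465754, -0.79689025,  0.68864262]), 'orientation': array([ 0.87265565,  0.45590766, -0.07961742, -0.15582487])}
top {'K': array([[477.84932488,   0.        , 324.58523172],
       [  0.        , 477.84932488, 240.96478989],
       [  0.        ,   0.        ,   1.        ]]), 'origin': array([ 0.34319475, -0.01417695,  1.29873303]), 'orientation': array([ 0.7128355 ,  0.07414703, -0.06132212, -0.69469948])}
wrist {'K': array([[406.14153354,   0.        , 319.57390425],
       [  0.        , 406.14153354, 249.2094378 ],
       [  0.        ,   0.        ,   1.        ]]), 'origin': array([0.12760762, 0.69193223, 0.38461484]), 'orientation': array([ 0.79334713, -0.10107942, -0.07494485,  0.59562282])}
```

View pics/side0.png

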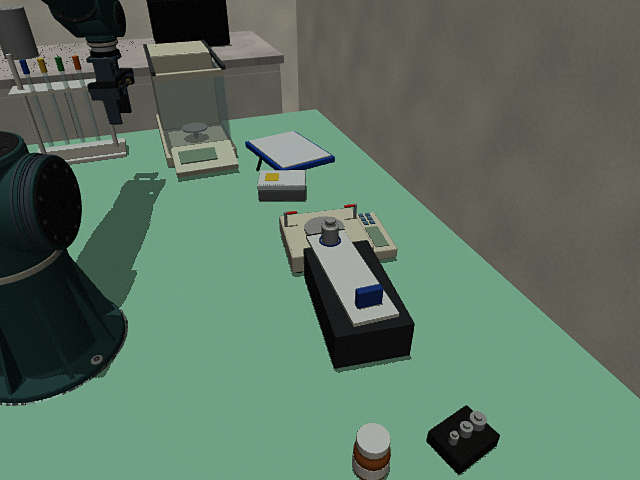

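View pics/top0.png

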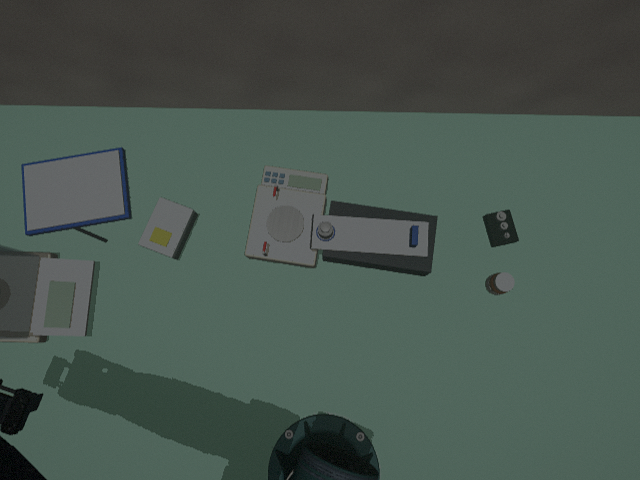

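View pics/wrist0.png

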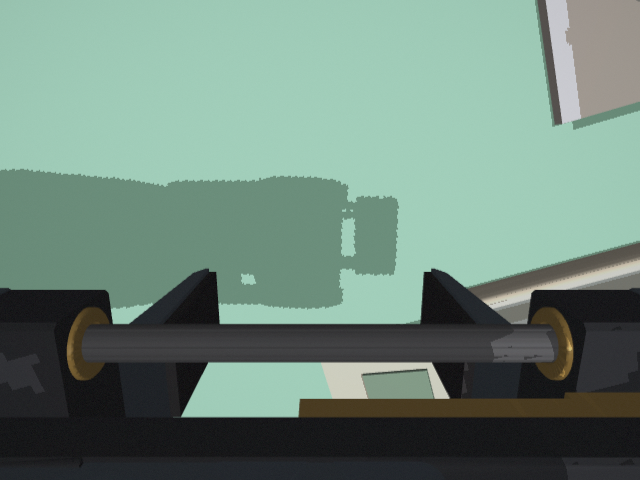

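The side and top views show the block at about (360,290) side and (380,238) top. The blue grip is at (369,295) side and (414,236) top. The needles are near (276,192) and (266,247) in the top view. Next I'll zoom in for corner pixels.

Run:
```python
import cv2
t=cv2.imread("pics/top0.png"); s=cv2.imread("pics/side0.png")
a=t[155:285,240:445]; cv2.imwrite("pics/topz.png",cv2.resize(cv2.convertScaleAbs(a,alpha=1.6),None,fx=3.9,fy=3.9,interpolation=cv2.INTER_CUBIC))
a=s[195:370,270:420]; cv2.imwrite("pics/sidez.png",cv2.resize(cv2.convertScaleAbs(a,alpha=1.3),None,fx=3.4,fy=3.4,interpolation=cv2.INTER_CUBIC))
```

```text
(no output)
```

View pics/topz.png

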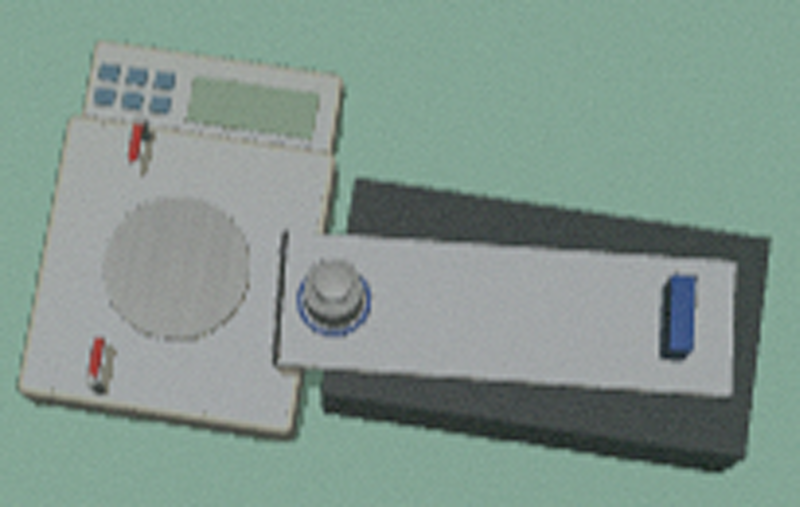

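View pics/sidez.png

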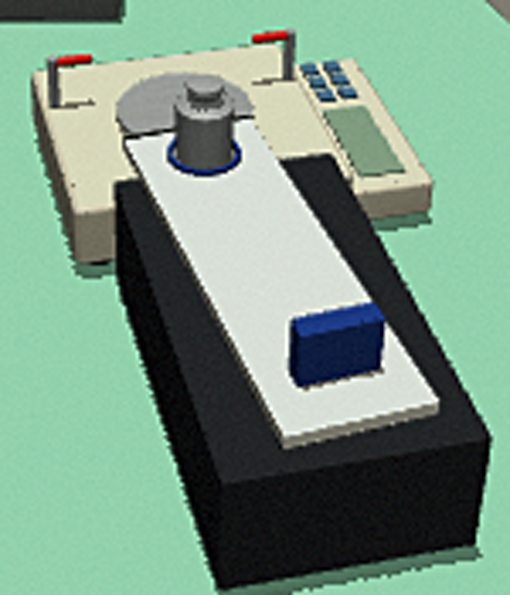

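```bash
cat > h.py <<'E'
import numpy as np, cv2
from scipy.spatial.transform import Rotation as R
from scipy.optimize import least_squares
CAM={'side':dict(K=np.array([[467.87991288,0,315.61427755],[0,467.87991288,246.61793646],[0,0,1]]),o=np.array([0.27465754,-0.79689025,0.68864262]),q=[0.87265565,0.45590766,-0.07961742,-0.15582487]),
'top':dict(K=np.array([[477.84932488,0,324.58523172],[0,477.84932488,240.96478989],[0,0,1]]),o=np.array([0.34319475,-0.01417695,1.29873303]),q=[0.7128355,0.07414703,-0.06132212,-0.69469948])}
def proj(c,P,do=np.zeros(3)):
    P=np.atleast_2d(P); q=c['q']; Rm=R.from_quat([q[1],q[2],q[3],q[0]]).as_matrix()
    X=(P-c['o']-do)@Rm; X=X*[1,-1,-1]; p=X@c['K'].T; return p[:,:2]/p[:,2:]
def cam(d): return dict(K=d['K'],o=d['origin'],q=d['orientation'])
def T(p,L):
    x,y,a=p; L=np.atleast_2d(L); c,s=np.cos(a),np.sin(a)
    return np.c_[x+c*L[:,0]-s*L[:,1], y+s*L[:,0]+c*L[:,1], L[:,2]]
E
cat > fit0.py <<'E'
from h import *
zt=lambda x,y:(240+(x+.5)/3.9-.5,155+(y+.5)/3.9-.5); zs=lambda x,y:(270+(x+.5)/3.4-.5,195+(y+.5)/3.4-.5)
O=[]  # cam, body, local, pix
rb={'of':(.14,-.075,.09),'rf':(-.14,-.075,.09),'rn':(-.14,.075,.09),'on':(.14,.075,.09)}
pl={'ff':(.15,-.045,.1),'fn':(.15,.045,.1),'rn':(-.15,.045,.1),'rf':(-.15,-.045,.1)}
for k,p in {'of':(357,180),'rf':(769,239),'rn':(746,456)}.items(): O.append(('top','b',rb[k],zt(*p)))
for k,p in {'ff':(286,232),'fn':(276,366),'rn':(732,396),'rf':(737,262)}.items(): O.append(('top','p',pl[k],zt(*p)))
for k,p in {'on':(115,183),'rf':(490,438),'rn':(218,482)}.items(): O.append(('side','b',rb[k],zs(*p)))
O.append(('side','b',(-.14,.075,0),zs(218,588))); O.append(('side','b',(-.14,-.075,0),zs(478,545)))
for k,p in {'fn':(125,140),'rn':(283,440),'rf':(437,403),'ff':(253,121)}.items(): O.append(('side','p',pl[k],zs(*p)))
O+= [('top','m',(0,-.0605,.095),zt(134,162)),('top','m',(0,.0605,.095),zt(101,340)),('side','m',(0,.0605,.095),zs(92,59)),('side','m',(0,-.0605,.095),zs(253,39))]
def res(v,full=False):
    b=v[:3];p=v[3:6];d=v[6]; m=np.r_[T(b,(.14+d,0,0))[0,:2],b[2]]
    B={'b':b,'p':p,'m':m}; do={'side':v[7:10],'top':v[10:13]}
    r=[(proj(CAM[c],T(B[k],L),do[c])[0]-px) for c,k,L,px in O]
    if full:return r
    return np.r_[np.ravel(r),v[7:13]/.0015*0.7]
v0=np.r_[.55,-.2,1.5,.55,-.15,1.5,.15,np.zeros(6)]
s=least_squares(res,v0,loss='soft_l1'); v=s.x
for o,r in zip(O,res(v,True)): print(o[0],o[1],o[2],np.round(r,2))
print('block',v[:3],'plate',v[3:6],'d',v[6],'off mm',v[7:]*1e3)
b,p=v[:3],v[3:6]; 
pf=T(p,(.15,0,.095))[0]; c,sn=np.cos(b[2]),np.sin(b[2]); D=(pf-T(b,(.14,0,0))[0])[:2]; print('overhang',c*D[0]+sn*D[1],'lat',-sn*D[0]+c*D[1],'yaw',p[2]-b[2])
print('handle',T(p,(-.11,0,.129)),'mark',T(b,(.14+v[6],0,.095)))
E
python3 fit0.py
```

```text
top b (0.14, -0.075, 0.09) [-0.73 -0.94]
top b (-0.14, -0.075, 0.09) [ 0.22 -0.31]
top b (-0.14, 0.075, 0.09) [-0.5   0.81]
top p (0.15, -0.045, 0.1) [-0.08 -0.39]
top p (0.15, 0.045, 0.1) [-0.47 -0.61]
top p (-0.15, 0.045, 0.1) [0.57 0.58]
top p (-0.15, -0.045, 0.1) [0.62 0.42]
side b (0.14, 0.075, 0.09) [-0.58 -1.05]
side b (-0.14, -0.075, 0.09) [ 0.79 -0.62]
side b (-0.14, 0.075, 0.09) [ 0.82 -0.08]
side b (-0.14, 0.075, 0) [-0.15  2.99]
side b (-0.14, -0.075, 0) [-1.19  1.91]
side p (0.15, 0.045, 0.1) [-0.45 -0.54]
side p (-0.15, 0.045, 0.1) [ 0.11 -0.16]
side p (-0.15, -0.045, 0.1) [0.9  0.33]
side p (0.15, -0.045, 0.1) [-1.02 -1.34]
top m (0, -0.0605, 0.095) [-0.08  0.2 ]
top m (0, 0.0605, 0.095) [ 0.13 -0.64]
side m (0, 0.0605, 0.095) [ 0.05 -0.08]
side m (0, -0.0605, 0.095) [-0.42  0.29]
block [ 0.59689894 -0.1299874   1.44167448] plate [ 0.59551693 -0.10388893  1.51902928] d 0.1476222045479981 off mm [-1.22667476 -0.45177509  1.13438094  1.22667473  0.45177516  0.78482719]
overhang 0.035254704659639716 lat 0.01632269059716226 yaw 0.07735479707815074
handle [[ 0.5898251  -0.21374157  0.129     ]] mark [[0.63393414 0.15524045 0.095     ]]
```

```bash
cat >> h.py <<'E'
def tool(s):
    q=s['orientation']; return np.array(s['ee_pos']), R.from_quat([q[1],q[2],q[3],q[0]]).as_matrix()
def dpto(s,target):
    p,M=tool(s); return np.round(M.T@(np.array(target)-p)*1e3,1)
def turnto(s,yaw):  # tool y axis along world yaw (mod pi)
    p,M=tool(s); a=np.arctan2(M[1,1],M[0,1]); d=(yaw-a+np.pi/2)%np.pi-np.pi/2; return -d  # tool z down
E
python3 - <<'E'
from h import *; from cell import ctrl
s=ctrl.get_state(); p,M=tool(s); print(M.round(3)); print(turnto(s,1.519))
for t in ([.45,.3,.3],[.52,0.1,.32],[.59,-.10,.32],[.59,-.214,.25]): print(t,dpto(s,t))
E
```

```text
[[-0.96   0.279 -0.   ]
 [ 0.279  0.96  -0.001]
 [ 0.    -0.001 -1.   ]]
-0.2310184266192148
[0.45, 0.3, 0.3] [-348.4 -286.1  -86.4]
[0.52, 0.1, 0.32] [-471.4 -458.7 -106.2]
[0.59, -0.1, 0.32] [-594.5 -631.2 -106.1]
[0.59, -0.214, 0.25] [-626.3 -740.6  -36. ]
```

play_rows --targets '[{"claw": 50,"dp": [-35,-29,-10],"turn": -0.03},{"claw": 50,"dp": [-70,-58,-20],"turn": -0.06},{"claw": 50,"dp": [-105,-87,-35],"turn": -0.09},{"claw": 50,"dp": [-140,-116,-50],"turn": -0.12},{"claw": 50,"dp": [-175,-145,-60],"turn": -0.15},{"claw": 50,"dp": [-210,-174,-70],"turn": -0.18},{"claw": 50,"dp": [-245,-203,-75],"turn": -0.2},{"claw": 50,"dp": [-280,-232,-80],"turn": -0.23},{"claw": 50,"dp": [-315,-260,-86],"turn": -0.23},{"claw": 50,"dp": [-348,-286,-86],"turn": -0.23}]'

```text
t: 1.15
ee_pos: [0.4506, 0.2986, 0.3005]
orientation: [0.0, 0.026, 1.0, -0.0]
force: [0.0, -0.3, -0.3]
opening: 0.05
```

Run:
```python
from h import *; from cell import ctrl
s=ctrl.get_state(); p,M=tool(s); print(s['t'],p,s['joint_positions'],turnto(s,1.519)); print(M.round(3))
for t in ([.53,0.06,.30],[.56,0.04,.30],[.59,-.10,.32],[.59,-.214,.25]): print(t,dpto(s,t))
c=ctrl.read_camera("wrist"); print(c['origin'],c['orientation'])
C=cam(c); print(proj(C,[[.634,.155,.095],[.59,-.2,.13]]))
```

```text
1.15 [0.4506488  0.29862574 0.30051215] [ 5.42375261e-01  2.52237565e-02  1.99461526e+00 -5.93801097e-04
  1.12113963e+00 -9.75271204e-01] -0.001095639900159151
[[-0.999  0.053  0.001]
 [ 0.053  0.999 -0.   ]
 [-0.001 -0.    -1.   ]]
[0.53, 0.06, 0.3] [ -91.9 -234.1    0.6]
[0.56, 0.04, 0.3] [-122.9 -252.5    0.6]
[0.59, -0.1, 0.32] [-160.2 -390.7  -19.3]
[0.59, -0.214, 0.25] [-166.2 -504.5   50.7]
[0.38014488 0.30267359 0.47170384] [ 0.71979181 -0.09176817 -0.08661619  0.68262434]
[[ 193.28222939  399.00821453]
 [-191.04263095  398.11536345]]
```

play_rows --targets '[{"claw": 50,"dp": [-5,-40,0],"turn": 0},{"claw": 50,"dp": [-10,-80,0],"turn": 0},{"claw": 50,"dp": [-15,-120,0],"turn": 0},{"claw": 50,"dp": [-20,-160,0],"turn": 0},{"claw": 50,"dp": [-25,-200,0],"turn": 0},{"claw": 50,"dp": [-30,-230,0],"turn": 0},{"claw": 50,"dp": [-30,-230,0],"turn": 0}]'

```text
t: 1.9
ee_pos: [0.4705, 0.0614, 0.3005]
orientation: [0.001, 0.029, 1.0, -0.001]
force: [-0.2, 0.0, -0.2]
opening: 0.0499
```

Run:
```python
from h import *; from cell import ctrl
s=ctrl.get_state(); p,M=tool(s); print(s['t'],p,s['joint_positions'])
c=ctrl.read_camera("wrist"); cv2.imwrite("pics/w1.png",c['image']); np.savez("w1.npz",**c)
C=cam(c); print(c['origin'],proj(C,[[.634,.155,.095],[.59,-.2,.13]]))
```

```text
1.9 [0.47046896 0.06140537 0.30047948] [ 0.08184222 -0.0978435   2.11307714 -0.00231487  1.12529013 -1.43086444]
[0.39993111 0.06606854 0.47163413] [[418.84609521 371.37188371]
 [ 50.08782981 368.68420565]]
```

View pics/w1.png

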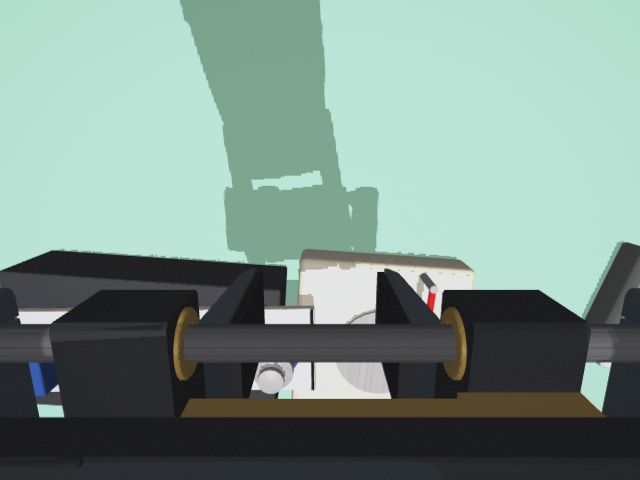

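The wrist view shows the gripper rail hiding most of the plate: weight at (270,376), plate front line at (312,345), one needle at (432,300). The fixed cameras will do for measuring, so I'll check the handle height by free triangulation.

Run:
```python
from h import *; from cell import ctrl
zt=lambda x,y:(240+(x+.5)/3.9-.5,155+(y+.5)/3.9-.5); zs=lambda x,y:(270+(x+.5)/3.4-.5,195+(y+.5)/3.4-.5)
def tri(a,b):
    f=lambda P:np.r_[proj(CAM['top'],P)[0]-zt(*a),proj(CAM['side'],P)[0]-zs(*b)]
    r=least_squares(f,[.59,-.2,.1]); return r.x.round(4),r.fun.round(2)
print('handle top',tri((683,312),(337,316)))
for n,a,b in [('ff',(286,232),(253,121)),('fn',(276,366),(125,140)),('rn',(732,396),(283,438)),('rf',(737,262),(437,403)),('nee-',(134,162),(253,39)),('nee+',(101,340),(92,59)),('riser rf',(769,239),(490,438)),('riser rn',(746,456),(218,482))]: print(n,tri(a,b))
s=ctrl.get_state()
for z in (.25,.2,.15): print(dpto(s,[.59,-.214,z]),turnto(s,1.519))
```

```text
handle top (array([ 0.5902, -0.2125,  0.1393]), array([ 0.08, -0.26, -0.19,  0.05]))
ff (array([0.6493, 0.0424, 0.0956]), array([ 0.27, -0.92, -0.84,  0.2 ]))
fn (array([0.5579, 0.0461, 0.0989]), array([ 0.21, -0.87, -0.78,  0.17]))
rn (array([ 0.5436, -0.2505,  0.0996]), array([ 0.07, -0.25, -0.18,  0.04]))
rf (array([ 0.6324, -0.2548,  0.0995]), array([-0.  ,  0.01,  0.01, -0.  ]))
nee- (array([0.6943, 0.1463, 0.0954]), array([ 0.15, -0.49, -0.48,  0.12]))
nee+ (array([0.5729, 0.1625, 0.0942]), array([ 0.17, -0.71, -0.69,  0.15]))
riser rf (array([ 0.6521, -0.2787,  0.0887]), array([ 0.1 , -0.28, -0.2 ,  0.05]))
riser rn (array([ 0.5041, -0.2603,  0.0909]), array([-0.11,  0.42,  0.29, -0.06]))
[-135.  -269.4   51. ] -0.005057925528586749
[-135.  -269.4  101. ] -0.005057925528586749
[-134.9 -269.3  151. ] -0.005057925528586749
```

Heights agree with the text: plate top at about 0.099, handle top about 0.14–0.148, needles 0.095. Next I'll move to just above the handle.

play_rows --targets '[{"claw": 50,"dp": [-20,-40,0],"turn": 0},{"claw": 50,"dp": [-40,-80,0],"turn": 0},{"claw": 50,"dp": [-60,-120,0],"turn": 0},{"claw": 50,"dp": [-80,-160,0],"turn": 0},{"claw": 50,"dp": [-100,-200,30],"turn": 0},{"claw": 50,"dp": [-118,-235,60],"turn": 0},{"claw": 50,"dp": [-135,-269,90],"turn": -0.005},{"claw": 50,"dp": [-135,-269,105],"turn": -0.005},{"claw": 50,"dp": [-135,-269,105],"turn": -0.005}]'

```text
t: 2.85
ee_pos: [0.589, -0.2126, 0.1931]
orientation: [-0.002, 0.026, 1.0, 0.0]
force: [-0.6, 0.0, 0.5]
opening: 0.05
```

Run:
```python
from h import *; from cell import ctrl
s=ctrl.get_state(); p,M=tool(s); print(s['t'],p,s['joint_positions'],turnto(s,1.519),dpto(s,[.59,-.213,.102]))
ims=[]
for n,(v0,v1,u0,u1) in {'top':(190,290,350,470),'side':(200,400,280,440)}.items():
    im=ctrl.read_camera(n)['image'][v0:v1,u0:u1]; ims.append(cv2.resize(cv2.convertScaleAbs(im,alpha=1.5),(400,int(400*(v1-v0)/(u1-u0)))))
c=ctrl.read_camera("wrist")['image'];ims.append(cv2.resize(c,(400,300)))
h=max(i.shape[0] for i in ims)
cv2.imwrite("pics/a2.png",np.hstack([cv2.copyMakeBorder(i,0,h-i.shape[0],0,0,0) for i in ims])[:, :800]); cv2.imwrite("pics/a2w.png",c)
```

```text
2.85 [ 0.58899705 -0.2126145   0.19312945] [-3.83282129e-01  2.91793621e-01  1.89717624e+00 -1.01375146e-03
  9.55694395e-01 -1.90112361e+00] -0.0005726143015010177 [-1.3 -0.4 91.1]
```

View pics/a2.png

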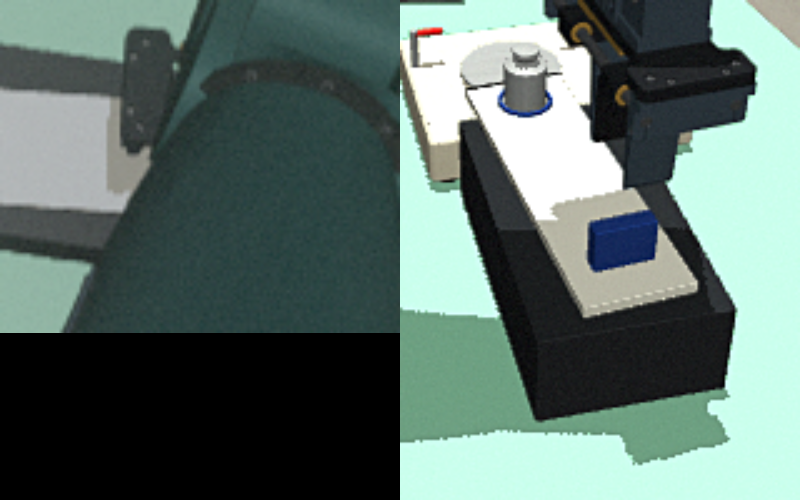

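View pics/a2w.png

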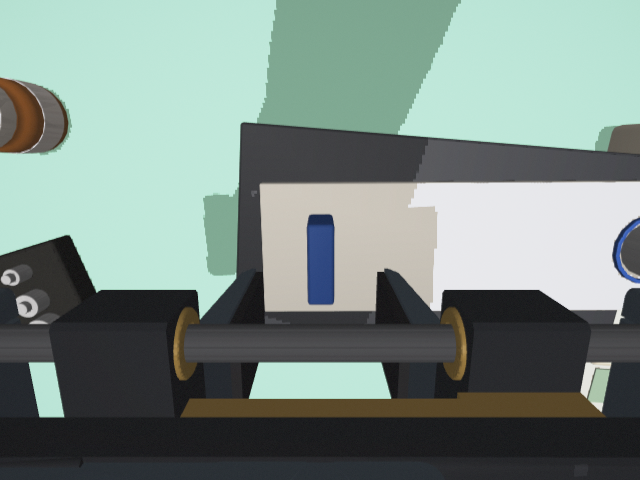

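The wrist view shows the blue grip at (308–334, 215–305) between the fingers, and the plate's rear corners at (261,183) and (265,311). I'll compare this with my estimate.

Run:
```python
from h import *; from cell import ctrl
s=ctrl.get_state(); c=ctrl.read_camera("wrist"); C=cam(c); np.savez("w2.npz",**c)
p=[0.59552,-0.10389,1.51903]
L=[(-.15,.045,.1),(-.15,-.045,.1),(-.118,.025,.148),(-.102,.025,.148),(-.118,-.025,.148),(-.102,-.025,.148),(-.118,-.025,.1),(-.118,.025,.1),(-.102,.025,.1)]
for l,q in zip(L,proj(C,T(p,L))): print(l,q.round(1))
print('TCP',proj(C,s['ee_pos']), 'riser rn',proj(C,T([.5969,-.1300,1.4417],[(-.14,.075,.09)])))
im=c['image'][110:330,190:470]; cv2.imwrite("pics/w2z.png",cv2.resize(im,None,fx=2.7,fy=2.7,interpolation=cv2.INTER_CUBIC))
```

```text
(-0.15, 0.045, 0.1) [256.5 183.4]
(-0.15, -0.045, 0.1) [261.3 311.1]
(-0.118, 0.025, 0.148) [302.5 228.2]
(-0.102, 0.025, 0.148) [331.4 228.2]
(-0.118, -0.025, 0.148) [303.3 312.1]
(-0.102, -0.025, 0.148) [330.7 312.2]
(-0.118, -0.025, 0.1) [306.1 284.5]
(-0.118, 0.025, 0.1) [305.6 213.7]
(-0.102, 0.025, 0.1) [329.6 213.7]
TCP [[319.07107177 305.69299623]] riser rn [[241.68360703 123.68667016]]
```

View pics/w2z.png

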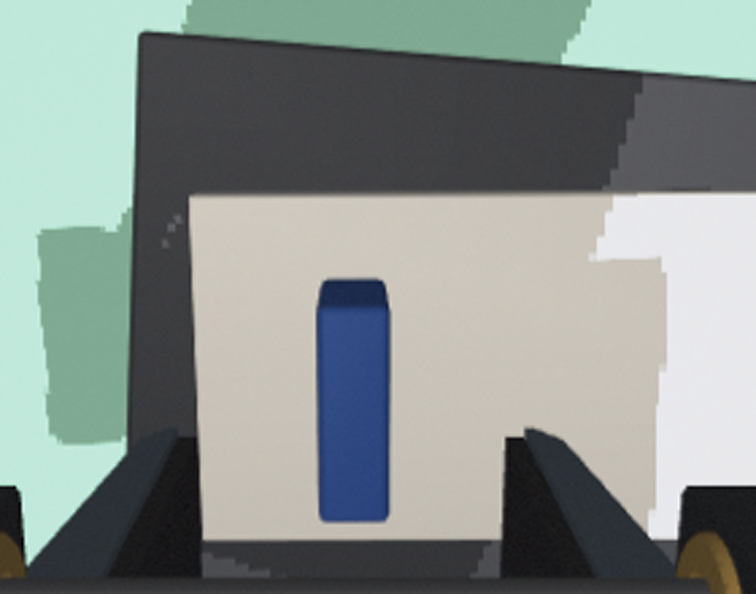

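The block matches its prediction. The plate sits about 2.6 mm further along +y than estimated, so I'll go down with a 1.5 mm shift.

play_rows --targets '[{"claw": 50,"dp": [0,1.5,30],"turn": 0},{"claw": 50,"dp": [0,1.5,60],"turn": 0},{"claw": 45,"dp": [0,1.5,78],"turn": 0},{"claw": 40,"dp": [0,1.5,84],"turn": 0},{"claw": 40,"dp": [0,1.5,88],"turn": 0},{"claw": 36,"dp": [0,1.5,88],"turn": 0},{"claw": 36,"dp": [0,1.5,88],"turn": 0}]'

```text
t: 3.75
ee_pos: [0.5916, -0.2113, 0.1108]
orientation: [0.002, 0.025, 1.0, -0.001]
force: [-0.1, 0.1, 0.5]
opening: 0.0361
```

Run:
```python
from h import *; from cell import ctrl
s=ctrl.get_state(); p,M=tool(s); print(s['t'],p,s['force'],s['opening'])
c=ctrl.read_camera("wrist"); cv2.imwrite("pics/w3.png",c['image'])
im=ctrl.read_camera("side")['image'][200:380,270:430];cv2.imwrite("pics/s3.png",cv2.resize(im,None,fx=3.3,fy=3.3,interpolation=cv2.INTER_CUBIC))
```

```text
3.75 [ 0.5915906  -0.2113334   0.11080925] [-0.1322373   0.11612598  0.47790435] 0.03605003113499522
```

View pics/w3.png

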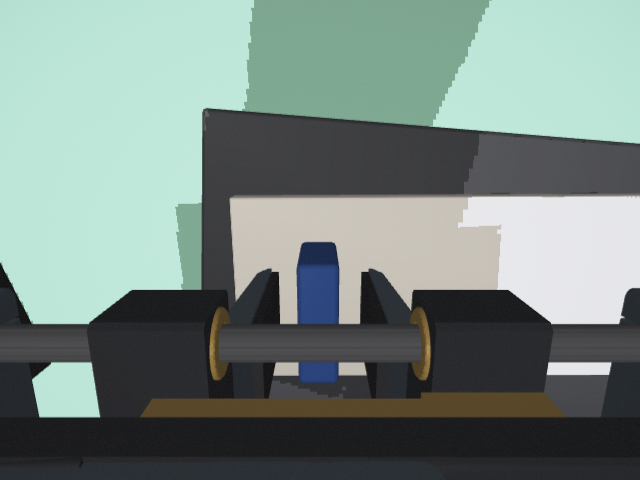

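View pics/s3.png

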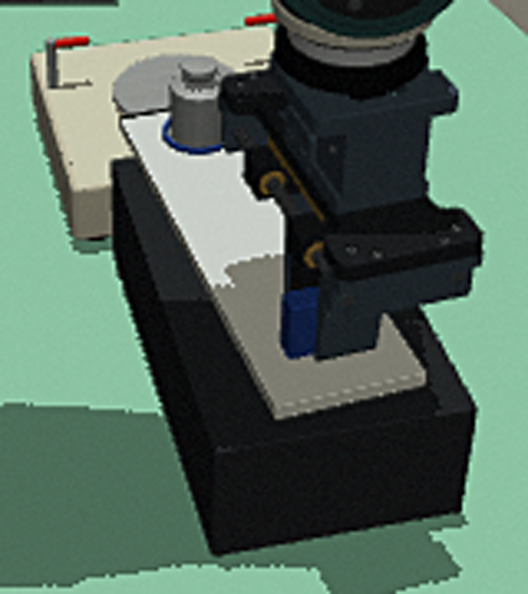

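The fingers straddle the grip, which is centred at column 318 between finger edges 272 and 362. The TCP is still at 0.111, so I'll go 6 mm lower and then close.

play_rows --targets '[{"claw": 36,"dp": [1.5,0,4],"turn": 0},{"claw": 36,"dp": [1.5,0,6],"turn": 0},{"claw": 36,"dp": [1.5,0,6],"turn": 0}]'

```text
t: 4.15
ee_pos: [0.5897, -0.2113, 0.1042]
orientation: [0.002, 0.025, 1.0, -0.001]
force: [-1.2, 0.3, 0.3]
opening: 0.0361
```

Run:
```python
from h import *; from cell import ctrl
s=ctrl.get_state(); p,M=tool(s); print(s['t'],p,s['force'],s['opening']); print(M.round(4))
```

```text
4.15 [ 0.58968323 -0.21131762  0.1041812 ] [-1.21321829  0.34166435  0.27704471] 0.03614458210130757
[[-0.9987  0.0507  0.0036]
 [ 0.0507  0.9987 -0.0024]
 [-0.0037 -0.0022 -1.    ]]
```

play_rows --targets '[{"claw": 20,"dp": [0,0,0],"turn": 0},{"claw": 12,"dp": [0,0,0],"turn": 0},{"claw": 8,"dp": [0,0,0],"turn": 0},{"claw": 8,"dp": [0,0,0],"turn": 0},{"claw": 8,"dp": [0,0,0],"turn": 0},{"claw": 8,"dp": [0,0,0],"turn": 0}]' --force 30

```text
t: 4.75
ee_pos: [0.5897, -0.2114, 0.1043]
orientation: [0.002, 0.025, 1.0, -0.001]
force: [-2.2, -2.4, 1.2]
opening: 0.0157
```

Run:
```python
from h import *; from cell import ctrl
s=ctrl.get_state(); p,M=tool(s); print(s['t'],p,s['force'],s['wrist_torque'],s['opening']); print(M.round(4))
for n in ('side','top','wrist'):
    c=ctrl.read_camera(n); cv2.imwrite(f"pics/{n}4.png",c['image']); np.savez(f"{n}4.npz",**c)
im=cv2.imread("pics/side4.png")[200:380,270:430];cv2.imwrite("pics/s4.png",cv2.resize(im,None,fx=3.3,fy=3.3,interpolation=cv2.INTER_CUBIC))
im=cv2.imread("pics/top4.png")[155:285,240:445];cv2.imwrite("pics/t4.png",cv2.resize(cv2.convertScaleAbs(im,alpha=1.6),None,fx=3.9,fy=3.9,interpolation=cv2.INTER_CUBIC))
```

```text
4.75 [ 0.58965487 -0.21142244  0.10427317] [-2.16436605 -2.4279828   1.19063987] [-0.0587048   0.3344602   0.44439349] 0.01567542940696006
[[-0.9987  0.0504  0.0035]
 [ 0.0504  0.9987 -0.0027]
 [-0.0036 -0.0025 -1.    ]]
```

View pics/s4.png

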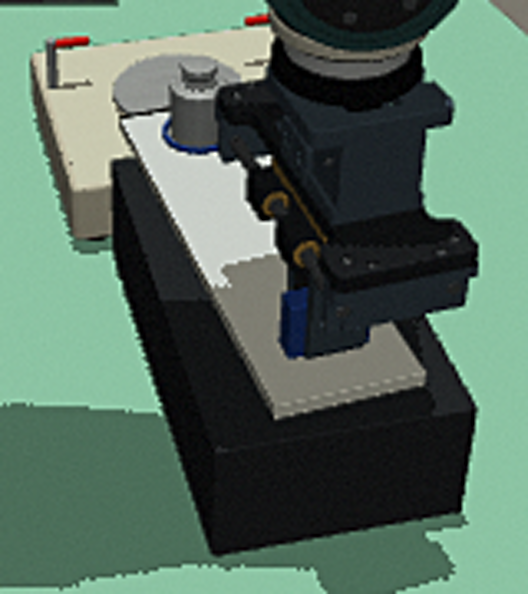

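View pics/t4.png

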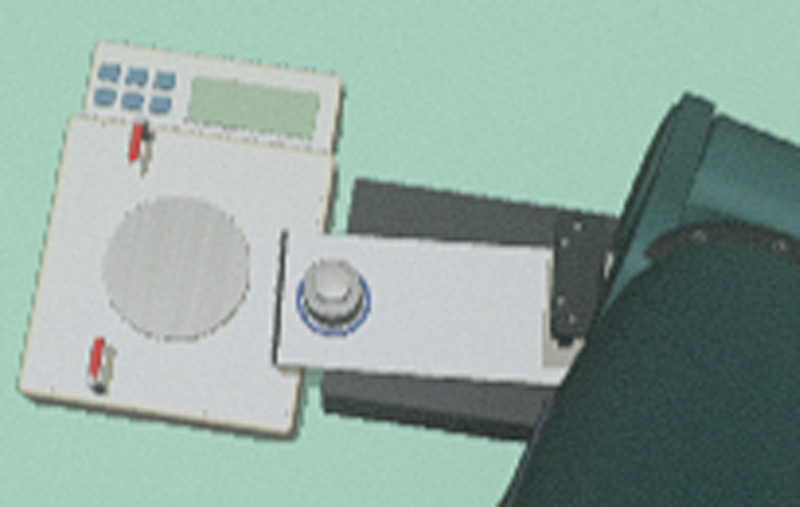

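View pics/wrist4.png

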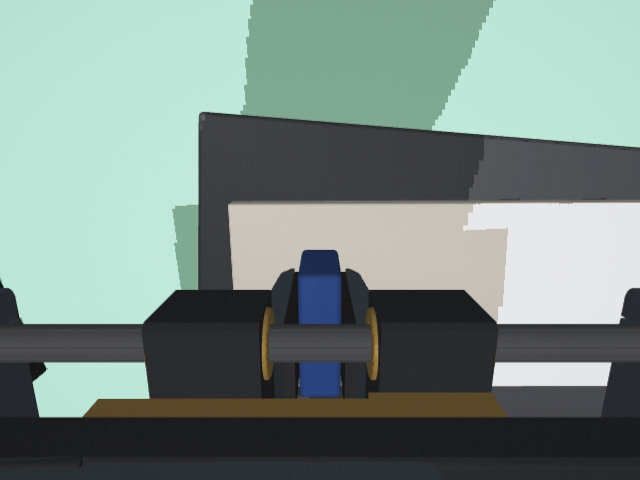

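The grip is firm at an opening of 15.7 mm. The top view keeps the front line (280,300 in the zoom) and both needles visible. I'll refine the fit with the wrist view taken before gripping.

```bash
cat > fit1.py <<'E'
exec(open('fit0.py').read().split("v0=")[0])
d=np.load('w2.npz'); CAM['wrist']=dict(K=d['K'],o=d['origin'],q=d['orientation'])
zw=lambda x,y:(190+(x+.5)/2.7-.5,110+(y+.5)/2.7-.5)
O=[o for o in O if not(o[0]=='side' and o[2][2]==0)]
O+=[('wrist','b',rb['rn'],zw(140,34)),('wrist','p',pl['rn'],zw(190,195)),('wrist','p',pl['rf'],zw(203,540))]
Ln=[('wrist','b',rb['rn'],rb['on'],zw(755,79)),('wrist','b',rb['rn'],rb['rf'],zw(128,440)),('wrist','p',pl['rn'],pl['fn'],zw(755,192)),
 ('wrist','p',(-.118,.02,.148),(-.118,-.02,.148),zw(318,400)),('wrist','p',(-.102,.02,.148),(-.102,-.02,.148),zw(389,400)),
 ('top','b',rb['of'],rb['rf'],zt(560,209))]
def res2(v,full=False):
    b=v[:3];p=v[3:6];dd=v[6]; m=np.r_[T(b,(.14+dd,0,0))[0,:2],b[2]]
    B={'b':b,'p':p,'m':m}; do={'side':v[7:10],'top':v[10:13],'wrist':v[13:16]}
    r=[(proj(CAM[c],T(B[k],L),do[c])[0]-px) for c,k,L,px in O]
    for c,k,A,E_,px in Ln:
        a,e=proj(CAM[c],T(B[k],[A,E_]),do[c]); n=np.array([-(e-a)[1],(e-a)[0]])/np.linalg.norm(e-a); r.append(np.array([n@(np.array(px)-a)]))
    return r if full else np.r_[np.concatenate(r),v[7:16]/.0015*0.7]
s=least_squares(res2,np.r_[.6,-.13,1.44,.595,-.10,1.52,.15,np.zeros(9)],loss='soft_l1'); v=s.x
for o,r in zip(O+Ln,res2(v,True)): print(o[0],o[1],o[2],np.round(r,2))
cov=np.linalg.inv(s.jac.T@s.jac)**1
print('block',v[:3],'plate',v[3:6],'d',v[6],'off mm',(v[7:]*1e3).round(1),'sig',np.sqrt(np.diag(cov))[:7].round(4))
b,p=v[:3],v[3:6]
pf=T(p,(.15,0,.095))[0]; mk=T(b,(.14+v[6],0,.095))[0]; print('handle',T(p,(-.11,0,.129)),'mark',mk)
c,sn=np.cos(b[2]),np.sin(b[2]); D=(mk-pf)[:2]; print('to go along',c*D[0]+sn*D[1],'lat',-sn*D[0]+c*D[1],'yaw',b[2]-p[2])
E
python3 fit1.py
```

```text
top b (0.14, -0.075, 0.09) [-0.31 -0.73]
top b (-0.14, -0.075, 0.09) [ 0.66 -0.19]
top b (-0.14, 0.075, 0.09) [0.   0.94]
top p (0.15, -0.045, 0.1) [-0.52 -0.19]
top p (0.15, 0.045, 0.1) [-0.81 -0.4 ]
top p (-0.15, 0.045, 0.1) [0.24 0.44]
top p (-0.15, -0.045, 0.1) [0.19 0.28]
side b (0.14, 0.075, 0.09) [-0.75 -0.5 ]
side b (-0.14, -0.075, 0.09) [0.85 0.1 ]
side b (-0.14, 0.075, 0.09) [0.79 0.73]
side p (0.15, 0.045, 0.1) [-0.92 -0.49]
side p (-0.15, 0.045, 0.1) [-0.03 -0.24]
side p (-0.15, -0.045, 0.1) [0.67 0.16]
side p (0.15, -0.045, 0.1) [-1.53 -1.35]
top m (0, -0.0605, 0.095) [-0.15  0.38]
top m (0, 0.0605, 0.095) [ 0.1  -0.45]
side m (0, 0.0605, 0.095) [-0.25  0.11]
side m (0, -0.0605, 0.095) [-0.72  0.46]
wrist b (-0.14, 0.075, 0.09) [ 0.08 -1.02]
wrist p (-0.15, 0.045, 0.1) [-0.4  -0.11]
wrist p (-0.15, -0.045, 0.1) [-0.24 -0.17]
wrist b (-0.14, 0.075, 0.09) [-0.7]
wrist b (-0.14, 0.075, 0.09) [0.31]
wrist p (-0.15, 0.045, 0.1) [-0.58]
wrist p (-0.118, 0.02, 0.148) [-0.82]
wrist p (-0.102, 0.02, 0.148) [1.22]
top b (0.14, -0.075, 0.09) [0.47]
block [ 0.59587997 -0.13086776  1.44253093] plate [ 0.59480947 -0.10260826  1.52205229] d 0.1489164901857204 off mm [-1.4  0.2  1.4  0.6  0.8  0.9  0.6 -1.   0.5] sig [0.0015 0.0016 0.0036 0.0016 0.0016 0.0045 0.002 ]
handle [[ 0.58944975 -0.2124776   0.129     ]] mark [0.63283643 0.15567536 0.095     ]
to go along 0.11150008773114843 lat -0.01659212301085438 yaw -0.07952136092144046
```

play_rows --targets '[{"claw": 8,"dp": [0,2,0],"turn": 0.005},{"claw": 8,"dp": [0,6,0],"turn": 0.012},{"claw": 8,"dp": [-0.5,11,0],"turn": 0.02},{"claw": 8,"dp": [-0.7,16,0],"turn": 0.03},{"claw": 8,"dp": [-1,21,0],"turn": 0.04},{"claw": 8,"dp": [-1.2,26,0],"turn": 0.05},{"claw": 8,"dp": [-1.4,31,0],"turn": 0.06},{"claw": 8,"dp": [-1.6,36,0],"turn": 0.07},{"claw": 8,"dp": [-1.8,39,0],"turn": 0.08},{"claw": 8,"dp": [-1.8,40,0],"turn": 0.08}]'

```text
t: 5.9
ee_pos: [0.5936, -0.1717, 0.1044]
orientation: [0.002, 0.065, 0.998, -0.002]
force: [-2.1, -7.5, 2.8]
opening: 0.016
```

```bash
cat > look.py <<'E'
import sys
from h import *; from cell import ctrl
k=sys.argv[1]
s=ctrl.get_state(); p,M=tool(s); print(s['t'],p,s['force'],s['wrist_torque'],s['opening'],'yaw',np.arctan2(M[1,1],M[0,1])); print(M.round(4))
for n in ('side','top'):
    c=ctrl.read_camera(n); cv2.imwrite(f"pics/{n}{k}.png",c['image'])
im=cv2.imread(f"pics/side{k}.png")[200:380,270:430];cv2.imwrite(f"pics/s{k}.png",cv2.resize(im,None,fx=3.3,fy=3.3,interpolation=cv2.INTER_CUBIC))
im=cv2.imread(f"pics/top{k}.png")[155:285,240:445];cv2.imwrite(f"pics/t{k}.png",cv2.resize(cv2.convertScaleAbs(im,alpha=1.6),None,fx=3.9,fy=3.9,interpolation=cv2.INTER_CUBIC))
E
python3 look.py 5
```

```text
5.9 [ 0.59358446 -0.17174807  0.10437883] [-2.11104691 -7.53204687  2.79194369] [-0.9440143   0.43668264  0.30316004] 0.016011809665336697 yaw 1.4402196498804052
[[-0.9915  0.1302  0.0037]
 [ 0.1302  0.9915 -0.0033]
 [-0.0041 -0.0028 -1.    ]]
```

View pics/s5.png

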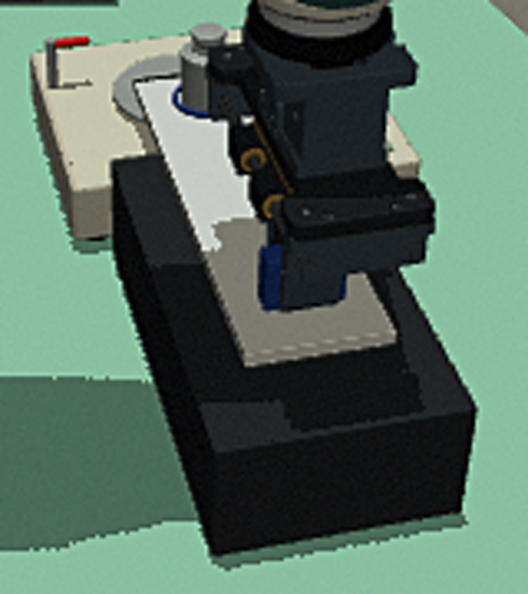

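View pics/t5.png

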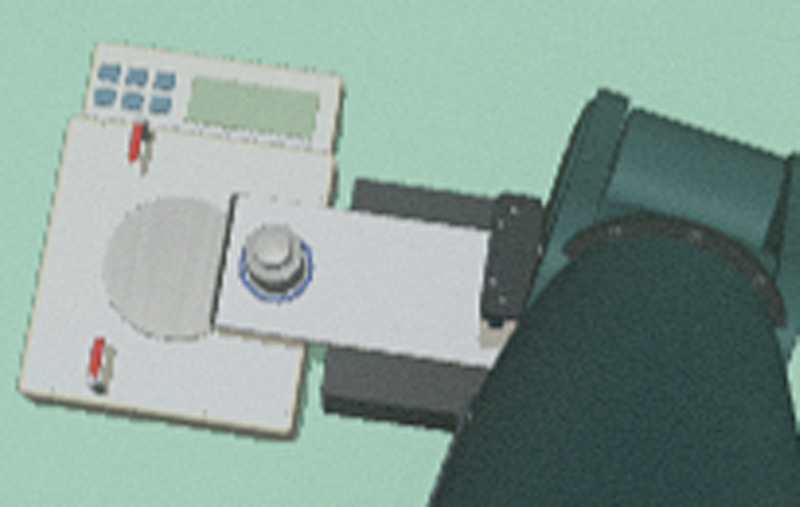

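The plate turned with the tool and the weight stays in its ring. In the zoomed top view the front corners are at (237,196) and (216,327). Now a subpixel edge check of plate against block.

```bash
cat > meas.py <<'E'
import sys
from h import *
OFF=np.array([.6,.8,.9])*1e-3
zt=lambda x,y:np.array((240+(x+.5)/3.9-.5,155+(y+.5)/3.9-.5))
def back(px,z,c=CAM['top']):
    q=c['q'];Rm=R.from_quat([q[1],q[2],q[3],q[0]]).as_matrix(); px=np.atleast_2d(px)
    d=(np.c_[px,np.ones(len(px))]@np.linalg.inv(c['K']).T*[1,-1,-1])@Rm.T; o=c['o']+OFF
    return o+d*((z-o[2])/d[:,2])[:,None]
def edge(im,a,b,w=4,n=30,trim=.08):
    """subpixel strongest edge along normals of segment a-b; robust line -> two endpoints"""
    a,b=np.array(a,float),np.array(b,float); t=(b-a)/np.linalg.norm(b-a); nn=np.array([-t[1],t[0]]); pts=[]
    g=cv2.GaussianBlur(im,(0,0),.7).astype(np.float32).sum(2)
    off=np.linspace(-w,w,16*w+1)
    for f in np.linspace(trim,1-trim,n):
        P=a+f*(b-a)+off[:,None]*nn; v=cv2.remap(g,P[:,0].astype(np.float32)[:,None],P[:,1].astype(np.float32)[:,None],cv2.INTER_CUBIC)[:,0]
        d=np.abs(np.gradient(v)); k=d.argmax(); m=slice(max(0,k-8),k+9); pts.append(a+f*(b-a)+nn*(off[m]*d[m]).sum()/d[m].sum())
    pts=np.array(pts,np.float32); vx,vy,x0,y0=cv2.fitLine(pts,cv2.DIST_HUBER,0,.01,.01).ravel()
    dv=np.array([vx,vy]);p0=np.array([x0,y0]); r=np.abs((pts-p0)@[-vy,vx]); 
    return p0+dv*((a-p0)@dv),p0+dv*((b-p0)@dv),np.median(r)
def yaw(a,b,z):
    A,B=back([a,b],z); return np.arctan2(B[1]-A[1],B[0]-A[0]),A,B
E
cat > m5.py <<'E'
from meas import *
im0=cv2.imread('pics/top0.png'); im=cv2.imread('pics/top5.png')
def rep(name,im,a,b,z):
    A,B,r=edge(im,zt(*a),zt(*b)); y,PA,PB=yaw(A,B,z); print(name,'dir',round(y,4),'res',r.round(2),PA.round(4),PB.round(4)); return PA,PB
rep('block far',im0,(769,239),(357,180),.09)
rep('block rear',im0,(769,239),(746,456),.09)
rep('bal front',im0,(22,390),(72,120),.058)
rep('bal rear',im0,(300,430),(335,160),.058)
rep('bal near',im0,(290,432),(30,396),.058)
rep('plate0 far',im0,(737,262),(286,232),.1)
rep('plate0 near',im0,(732,396),(276,366),.1)
rep('plate far',im,(480,230),(240,196),.1)
rep('plate near',im,(470,362),(216,327),.1)
rep('front',im,(237,196),(216,327),.1)
E
python3 m5.py
```

```text
block far dir 1.4429 res 0.17 [ 0.6528 -0.2777  0.09  ] [ 0.6882 -0.0027  0.09  ]
block rear dir 3.0127 res 0.05 [ 0.6517 -0.2786  0.09  ] [ 0.506  -0.2597  0.09  ]
bal front dir -0.1294 res 0.11 [0.5432 0.2227 0.058 ] [0.7341 0.1979 0.058 ]
bal rear dir -0.1283 res 0.68 [0.5213 0.0387 0.058 ] [0.7094 0.0144 0.058 ]
bal near dir 1.4429 res 0.19 [0.5181 0.0387 0.058 ] [0.5407 0.2151 0.058 ]
plate0 far dir 1.5264 res 0.16 [ 0.634  -0.2542  0.1   ] [0.6472 0.0437 0.1   ]
plate0 near dir 1.5243 res 0.15 [ 0.5434 -0.2496  0.1   ] [0.5572 0.0473 0.1   ]
plate far dir 1.4488 res 0.29 [ 0.6512 -0.0848  0.1   ] [0.6708 0.0751 0.1   ]
plate near dir 1.4344 res 0.17 [ 0.5604 -0.0791  0.1   ] [0.5832 0.0874 0.1   ]
front dir 3.0137 res 0.1 [0.6705 0.0769 0.1   ] [0.5813 0.0883 0.1   ]
```

```bash
cat > m6.py <<'E'
from meas import *
import glob
ims=[cv2.imread(f'pics/top{k}.png').astype(float) for k in ('0','4','5')]
im=sum(i/i.mean() for i in ims)*40
red=np.clip(im[:,:,2]-im[:,:,1:2].max(2)-im[:,:,0]*0.0,0,None)
red=np.clip(im[:,:,2]-np.maximum(im[:,:,1],im[:,:,0]),0,None)
for (u0,u1,v0,v1) in ((268,284,182,202),(258,276,236,260)):
    s=red[v0:v1,u0:u1].copy(); s[s<.25*s.max()]=0; vv,uu=np.mgrid[v0:v1,u0:u1]; W=s.sum()
    c=np.array([(uu*s).sum()/W,(vv*s).sum()/W]); print('centroid',c, back(c,.095)); 
    print('rows prof',[(v0+i,round(x)) for i,x in enumerate(s.sum(1)) if x>0],'cols',[(u0+i,round(x)) for i,x in enumerate(s.sum(0)) if x>0])
E
python3 m6.py
```

```text
centroid [274.22265562 191.13294376] [[0.70760361 0.14766832 0.095     ]]
rows prof [(187, 179), (188, 220), (189, 185), (190, 185), (191, 220), (192, 225), (193, 222), (194, 219), (195, 179), (196, 27)] cols [(273, 369), (274, 792), (275, 614), (276, 85)]
centroid [264.20140109 245.9401741 ] [[0.56076617 0.1665068  0.095     ]]
rows prof [(241, 28), (242, 202), (243, 222), (244, 182), (245, 216), (246, 233), (247, 230), (248, 225), (249, 186), (250, 157), (251, 43)] cols [(263, 397), (264, 830), (265, 612), (266, 86)]
```

```bash
cat > m7.py <<'E'
from meas import *
import sys
k=sys.argv[1]; a=zt(*eval(sys.argv[2])); b=zt(*eval(sys.argv[3]))
g=cv2.imread(f'pics/top{k}.png').astype(np.float32).sum(2)
t=(b-a)/np.linalg.norm(b-a); nn=np.array([t[1],-t[0]]); nn*= -np.sign(nn[0]) # outward (left)
off=np.arange(-5,5.01,.25); acc=[]
for f in np.linspace(.12,.88,40):
    P=a+f*(b-a)+off[:,None]*nn; acc.append(cv2.remap(g,P[:,0].astype(np.float32)[:,None],P[:,1].astype(np.float32)[:,None],cv2.INTER_LINEAR)[:,0])
v=np.mean(acc,0); print([(o,int(x)) for o,x in zip(off,v)])
pl=np.mean(v[:6]); ou=np.mean(v[-6:]); print(pl,ou)
E
python3 m7.py 5 "(237,196)" "(216,327)"; python3 m7.py 4 "(286,232)" "(276,366)"
```

```text
[(np.float64(-5.0), 333), (np.float64(-4.75), 332), (np.float64(-4.5), 332), (np.float64(-4.25), 334), (np.float64(-4.0), 336), (np.float64(-3.75), 341), (np.float64(-3.5), 351), (np.float64(-3.25), 361), (np.float64(-3.0), 370), (np.float64(-2.75), 377), (np.float64(-2.5), 380), (np.float64(-2.25), 382), (np.float64(-2.0), 383), (np.float64(-1.75), 384), (np.float64(-1.5), 385), (np.float64(-1.25), 385), (np.float64(-1.0), 385), (np.float64(-0.75), 384), (np.float64(-0.5), 377), (np.float64(-0.25), 359), (np.float64(0.0), 325), (np.float64(0.25), 278), (np.float64(0.5), 228), (np.float64(0.75), 189), (np.float64(1.0), 173), (np.float64(1.25), 180), (np.float64(1.5), 206), (np.float64(1.75), 239), (np.float64(2.0), 274), (np.float64(2.25), 303), (np.float64(2.5), 325), (np.float64(2.75), 339), (np.float64(3.0), 345), (np.float64(3.25), 346), (np.float64(3.5), 345), (np.float64(3.75), 344), (np.float64(4.0), 343), (np.float64(4.25), 342), (np.float64(4.5), 342), (np.float64(4.75), 343), (np.float64(5.0), 344)]
335.22372 343.34616
[(np.float64(-5.0), 341), (np.float64(-4.75), 345), (np
[... 289 characters left out ...]
-1.75), 388), (np.float64(-1.5), 388), (np.float64(-1.25), 387), (np.float64(-1.0), 381), (np.float64(-0.75), 363), (np.float64(-0.5), 330), (np.float64(-0.25), 284), (np.float64(0.0), 232), (np.float64(0.25), 192), (np.float64(0.5), 174), (np.float64(0.75), 183), (np.float64(1.0), 214), (np.float64(1.25), 257), (np.float64(1.5), 300), (np.float64(1.75), 336), (np.float64(2.0), 364), (np.float64(2.25), 381), (np.float64(2.5), 388), (np.float64(2.75), 391), (np.float64(3.0), 390), (np.float64(3.25), 388), (np.float64(3.5), 386), (np.float64(3.75), 386), (np.float64(4.0), 385), (np.float64(4.25), 385), (np.float64(4.5), 385), (np.float64(4.75), 385), (np.float64(5.0), 385)]
353.70242 385.47864
```

Run:
```python
from meas import *
for k,a,b,o,tcp,y in (('5',(237,196),(216,327),1.5,(.59358,-.17175),1.4416),('4',(286,232),(276,366),1.05,(.58966,-.21142),1.5225)):
    a=zt(*a);b=zt(*b);t=(b-a)/np.linalg.norm(b-a); nn=np.array([t[1],-t[0]]); nn*=-np.sign(nn[0])
    F=back((a+b)/2+o*nn,.1)[0]; print(k,F,'tcp-based',np.array(tcp)+.26*np.array([np.cos(y),np.sin(y)]))
    mk=np.array([.6342,.1571]);u=np.array([np.cos(1.4425),np.sin(1.4425)]);n=np.array([-u[1],u[0]]); print('to go',(mk-F[:2])@u,(mk-F[:2])@n)
```

```text
5 [0.62610409 0.08627132 0.1       ] tcp-based [0.62707767 0.0860831 ]
to go 0.07128238606249133 0.0010327771531423375
4 [0.60120499 0.04822751 0.1       ] tcp-based [0.60221216 0.04827683]
to go 0.11219923179394845 -0.018794177612615853
```

play_rows --targets '[{"claw": 8,"dp": [0,1.5,0],"turn": 0},{"claw": 8,"dp": [0,5,0],"turn": 0},{"claw": 8,"dp": [0.2,11,0],"turn": 0},{"claw": 8,"dp": [0.3,18,0],"turn": 0},{"claw": 8,"dp": [0.5,25,0],"turn": 0},{"claw": 8,"dp": [0.6,32,0],"turn": 0},{"claw": 8,"dp": [0.7,39,0],"turn": 0},{"claw": 8,"dp": [0.8,45,0],"turn": 0},{"claw": 8,"dp": [1,48,0],"turn": 0},{"claw": 8,"dp": [1,50,0],"turn": 0}]' --force 40

```text
t: 7.0
ee_pos: [0.5996, -0.1223, 0.1047]
orientation: [0.003, 0.065, 0.998, -0.002]
force: [-0.4, -7.1, 3.0]
opening: 0.0161
```

```bash
python3 look.py 6
```

```text
7.0 [ 0.59963412 -0.12228999  0.10467429] [-0.37841746 -7.12242429  2.99404419] [-1.36789808  0.46575898  0.07328272] 0.016120923200561726 yaw 1.4403064191091384
[[-0.9915  0.1301  0.0048]
 [ 0.1301  0.9915 -0.0039]
 [-0.0053 -0.0032 -1.    ]]
```

View pics/s6.png

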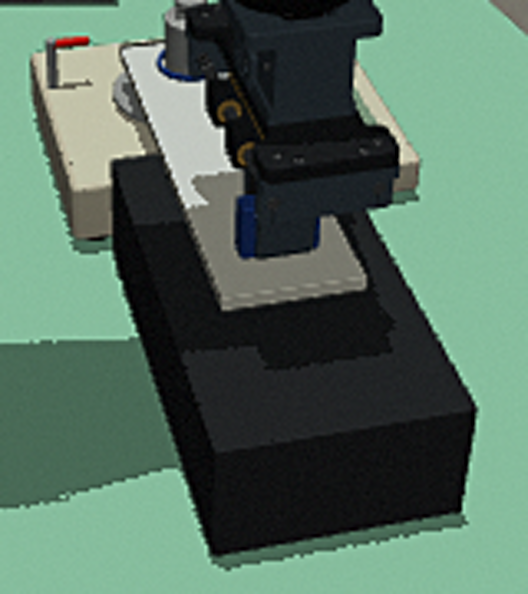

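View pics/t6.png

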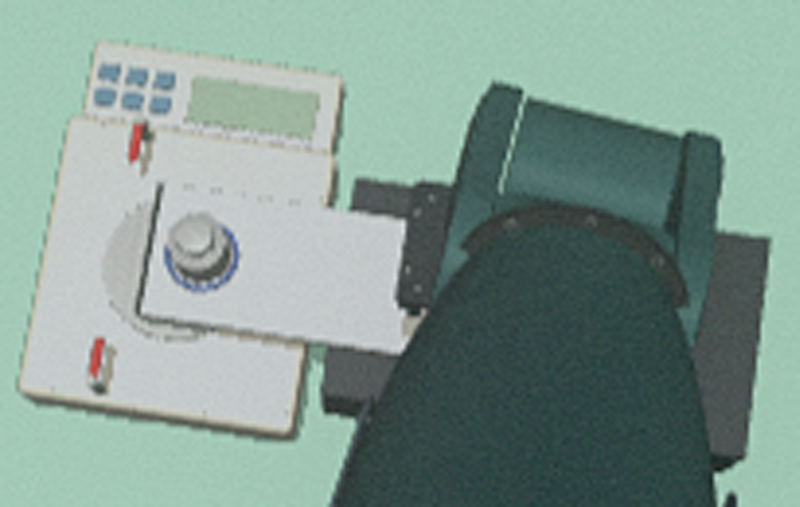

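```bash
cat > fr.py <<'E'
from meas import *
import sys
k=sys.argv[1]; a=zt(*eval(sys.argv[2])); b=zt(*eval(sys.argv[3]))
g=cv2.imread(f'pics/top{k}.png').astype(np.float32).sum(2)
def prof(a,b,lo,hi,off):
    t=(b-a)/np.linalg.norm(b-a); nn=np.array([t[1],-t[0]]); nn*=-np.sign(nn[0]); acc=[]
    for f in np.linspace(lo,hi,15):
        P=a+f*(b-a)+off[:,None]*nn; acc.append(cv2.remap(g,P[:,0].astype(np.float32)[:,None],P[:,1].astype(np.float32)[:,None],cv2.INTER_LINEAR)[:,0])
    return np.mean(acc,0),nn
off=np.arange(-3,3.01,.1); C=[]
for lo,hi in ((.1,.35),(.35,.65),(.65,.9)):
    v,nn=prof(a,b,lo,hi,off); k0=v.argmin(); m=slice(max(0,k0-9),k0+10); w=np.clip(np.percentile(v,80)-v[m],0,None); c=(w*off[m]).sum()/w.sum()
    C.append(a+(lo+hi)/2*(b-a)+c*nn)
C=np.array(C); print('line centre px',C.round(2))
W=back(C,.1); print('front dir',np.arctan2(*(W[2]-W[0])[1::-1])-np.pi/2)
F=back(C[1]+.46*nn,.1)[0]
mk=np.array([.6342,.1571]);u=np.array([np.cos(1.4425),np.sin(1.4425)]);n=np.array([-u[1],u[0]]); print('front',F,'to go along',(mk-F[:2])@u,'lat',(mk-F[:2])@n)
im=cv2.imread(f'pics/top{k}.png')
for e in sys.argv[4:]:
    p,q=eval(e); A,B,r=edge(im,zt(*p),zt(*q),w=3); y,PA,PB=yaw(A,B,.1); print('edge yaw',round(y,4),'res',r.round(2),'lat from mark',((PB[:2]-mk)@n).round(4),((PA[:2]-mk)@n).round(4))
E
python3 fr.py 5 "(237,196)" "(216,327)" "((480,230),(240,196))" "((470,362),(216,327))"
python3 fr.py 6 "(159,183)" "(139,315)" "((400,218),(165,184))" "((400,350),(150,316))"
python3 m6.py | grep cent
```

```text
line centre px [[298.28 212.3 ]
 [296.61 221.5 ]
 [295.02 230.72]]
front dir 1.438418858945246
front [0.62612831 0.08644442 0.1       ] to go along 0.07110761129576959 lat 0.0010346504385619413
edge yaw 1.4488 res 0.27 lat from mark -0.0468 -0.0478
edge yaw 1.4344 res 0.17 lat from mark 0.0416 0.043
line centre px [[279.39 209.19]
 [277.63 218.44]
 [276.   227.72]]
front dir 1.439977985131696
front [0.63308127 0.13587783 0.1       ] to go along 0.021190884566978586 lat 0.0016057308316156766
edge yaw 1.4301 res 0.54 lat from mark -0.0493 -0.0473
edge yaw 1.4331 res 0.2 lat from mark 0.0416 0.0432
centroid [274.22265562 191.13294376] [[0.70760361 0.14766832 0.095     ]]
centroid [264.20140109 245.9401741 ] [[0.56076617 0.1665068  0.095     ]]
```

The top view shows the plate front line from (159,183) to (139,315) in the zoom, so 21.2 mm remain along the block and about 2 mm sideways. The needles and plate sides stay clear. Now the last stretch, pressing lightly down.

play_rows --targets '[{"claw": 8,"dp": [0,1,0.2],"turn": 0},{"claw": 8,"dp": [0.3,3.5,0.4],"turn": -0.001},{"claw": 8,"dp": [0.6,7,0.6],"turn": -0.001},{"claw": 8,"dp": [0.9,11,0.6],"turn": -0.002},{"claw": 8,"dp": [1.2,15,0.6],"turn": -0.003},{"claw": 8,"dp": [1.4,18,0.6],"turn": -0.003},{"claw": 8,"dp": [1.4,20,0.6],"turn": -0.003},{"claw": 8,"dp": [1.4,21,0.6],"turn": -0.003},{"claw": 8,"dp": [1.4,21,0.6],"turn": -0.003}]'

```text
t: 8.0
ee_pos: [0.6016, -0.1016, 0.1046]
orientation: [0.003, 0.064, 0.998, -0.002]
force: [0.2, -7.9, 6.9]
opening: 0.016
```

```bash
python3 look.py 7
python3 - <<'E'
from h import *; from cell import ctrl
c=ctrl.read_camera("wrist"); cv2.imwrite("pics/wrist7.png",c['image']); np.savez("w7.npz",**c)
E
```

```text
8.0 [ 0.60163745 -0.10162959  0.10461972] [ 0.24129514 -7.87440737  6.91632749] [-1.2971671   0.53288262  0.21650506] 0.016021021101096093 yaw 1.4433538812473334
[[-0.9919  0.1271  0.006 ]
 [ 0.1271  0.9919 -0.0045]
 [-0.0065 -0.0037 -1.    ]]
```

View pics/s7.png

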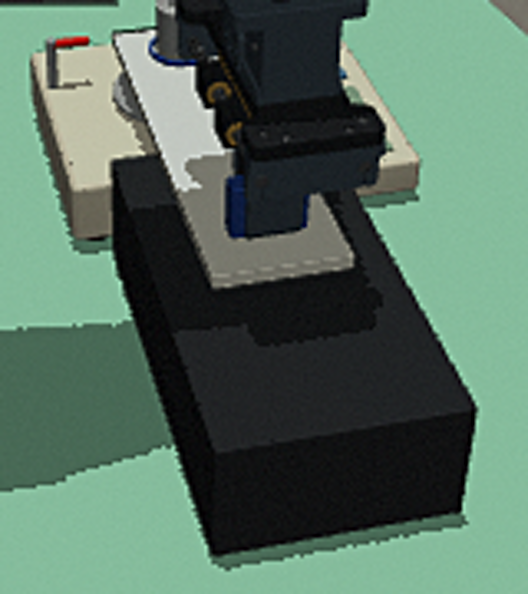

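View pics/t7.png

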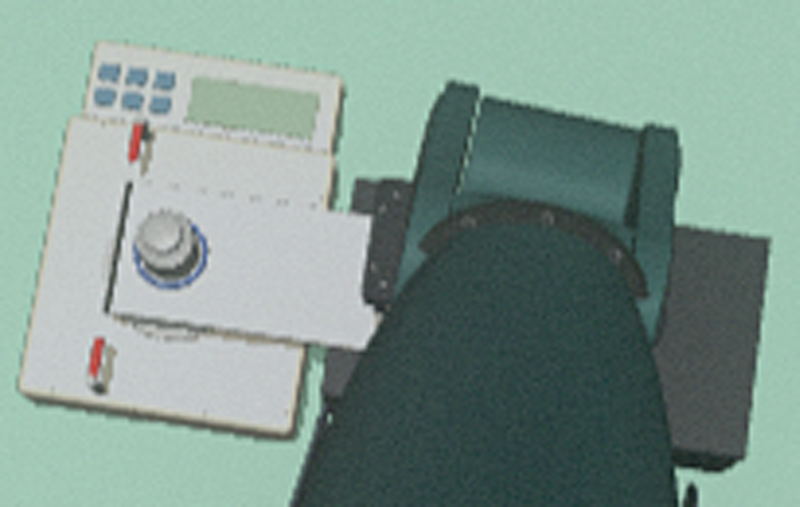

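View pics/wrist7.png

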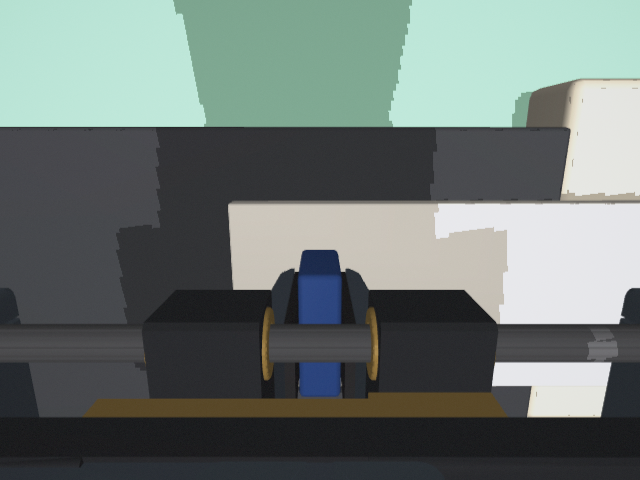

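```bash
python3 fr.py 7 "(129,183)" "(107,311)" "((355,213),(140,185))" "((340,344),(115,315))"
python3 - <<'E'
from meas import *
import meas
d=np.load('w7.npz'); C=cam({k:d[k] for k in('K','origin','orientation')}); im=d['image']
meas.OFF=np.zeros(3)
def L(a,b,z):
    A,B,r=edge(im,a,b,w=5); P=back([A,B],z,C); v=P[1]-P[0]; return A,B,r,P,np.arctan2(v[1],v[0])
r1=L((240,127),(560,127),.09); r2=L((240,202),(500,202),.1); r3=L((229,205),(232,290),.1)
for r in (r1,r2,r3): print(np.round(r[0],2),np.round(r[1],2),r[2].round(2),r[3].round(4).tolist(),round(r[4],4))
u=np.array([np.cos(r1[4]),np.sin(r1[4])]);n=np.array([-u[1],u[0]])
print('plate edge inside block edge by', (r1[3][0,:2]-r2[3][0,:2])@n,(r1[3][0,:2]-r2[3][1,:2])@n)
# block outer corner
K=back([(568.5,128)],.09,C); R0=(r3[3][0]+0); print('overhang by rear edge', .300-((K[0,:2]-R0[:2])@u))
E
python3 - <<'E'
import cv2
im=cv2.imread('pics/top7.png')[180:256,255:315]
cv2.imwrite('pics/t7zz.png',cv2.resize(cv2.convertScaleAbs(im,alpha=1.6),None,fx=7.8,fy=7.8,interpolation=cv2.INTER_CUBIC))
im=cv2.imread('pics/side7.png')[200:240,275:385]
cv2.imwrite('pics/s7zz.png',cv2.resize(im,None,fx=7,fy=7,interpolation=cv2.INTER_CUBIC))
E
```

```text
line centre px [[271.4  208.93]
 [269.7  217.93]
 [268.21 226.97]]
front dir 1.4485664426176346
front [0.63398791 0.15647875 0.1       ] to go along 0.0006432805638968725 lat -0.00013086238909214862
edge yaw 1.4819 res 0.9 lat from mark -0.0446 -0.0503
edge yaw 1.4414 res 0.21 lat from mark 0.0434 0.0436
[240.   126.23] [560.   126.49] 0.1 [[0.5197, -0.1261, 0.09], [0.5376, 0.0125, 0.09]] 1.4421
[240.   203.15] [500.   203.05] 0.01 [[0.5518, -0.1299, 0.1], [0.566, -0.0181, 0.1]] 1.444
[227.45 205.09] [232.49 289.97] 0.04 [[0.5519, -0.1355, 0.1], [0.5908, -0.1404, 0.1]] -0.1268
plate edge inside block edge by 0.03232661608804686 0.032112646760006094
overhang by rear edge 0.15134647264733417
```

View pics/t7zz.png

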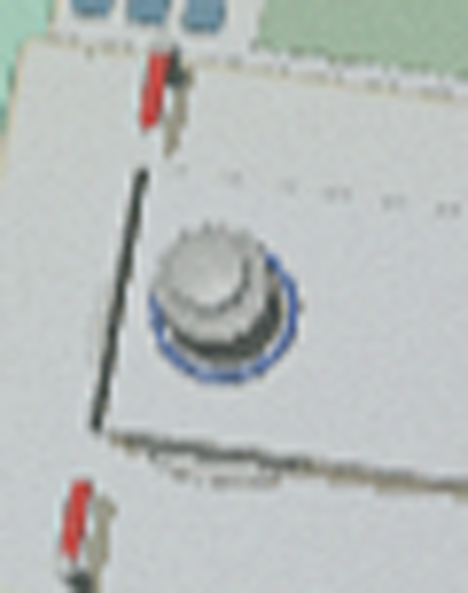

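View pics/s7zz.png

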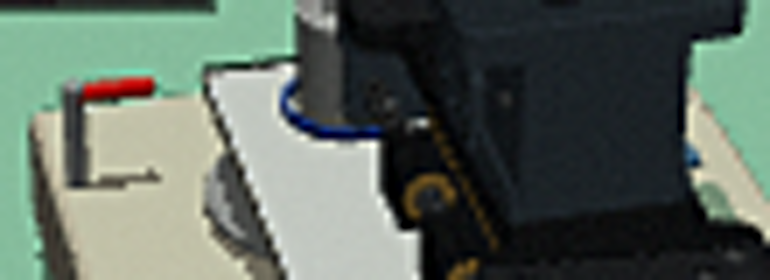

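Run:
```python
from meas import *
import meas
d=np.load('w7.npz'); C=cam({k:d[k] for k in('K','origin','orientation')}); im=d['image']
meas.OFF=np.zeros(3)
u=np.array([np.cos(1.4425),np.sin(1.4425)]);n=np.array([-u[1],u[0]])
for nm,a,b,z in (('block near',(240,127),(560,127),.09),('plate near',(240,202),(420,202),.1),('plate far',(535,386),(600,386),.1),('plate far shade',(510,386),(528,386),.1)):
    A,B,r=edge(im,a,b,w=5); P=back([A,B],z,C); print(nm,A.round(2),B.round(2),r.round(2),(P[:,:2]@n).round(4))
g=im.astype(int).sum(2)
for c in (300,500): print(c,[(r,g[r,c]) for r in range(121,133)],[(r,g[r,c]) for r in range(197,209)])
print([(r,g[r,520]) for r in range(380,393)],[(r,g[r,570]) for r in range(380,393)])
cv2.imwrite('pics/w7z.png',cv2.resize(im[95:215,420:640],None,fx=3.6,fy=3.6,interpolation=cv2.INTER_CUBIC))
# top view: vertical profile along needle line, subtract top0-like static? print red tip extents and black line extents along the needle direction
t=cv2.imread('pics/top7.png').astype(np.float32)
c1=np.array([274.2227,191.1329]);c2=np.array([264.2014,245.9402]); dirn=(c2-c1)/np.linalg.norm(c2-c1)
s=np.arange(-8,64,.5); 
for o in (0,.8,1.5):
    nn=np.array([-dirn[1],dirn[0]])*-o  # sign test
    P=c1+s[:,None]*dirn+np.array([o,0]); v=cv2.remap(t,P[:,0].astype(np.float32)[:,None],P[:,1].astype(np.float32)[:,None],cv2.INTER_LINEAR)[:,0]
    red=v[:,2]-v[:,1]; dk=v.sum(1)
    print('o',o,'red',[(x,int(y)) for x,y in zip(s,red) if y>12 ][:1],[(x,int(y)) for x,y in zip(s,red) if (abs(x-4)<4 or abs(x-52)<4)],'dark',[(x,int(y)) for x,y in zip(s,dk) if abs(x-10)<3 or abs(x-46)<3.5])
```

```text
block near [240.   126.23] [560.   126.49] 0.1 [-0.5315 -0.5316]
plate near [240.   203.14] [420.   203.09] 0.0 [-0.5639 -0.5638]
plate far [535.   385.06] [600.   385.01] 0.05 [-0.653  -0.6529]
plate far shade [510.   385.69] [528.   385.69] 0.0 [-0.6534 -0.6534]
300 [(121, np.int64(444)), (122, np.int64(444)), (123, np.int64(445)), (124, np.int64(441)), (125, np.int64(443)), (126, np.int64(395)), (127, np.int64(182)), (128, np.int64(140)), (129, np.int64(148)), (130, np.int64(148)), (131, np.int64(151)), (132, np.int64(154))] [(197, np.int64(152)), (198, np.int64(152)), (199, np.int64(156)), (200, np.int64(225)), (201, np.int64(331)), (202, np.int64(337)), (203, np.int64(396)), (204, np.int64(520)), (205, np.int64(565)), (206, np.int64(590)), (207, np.int64(591)), (208, np.int64(588))]
500 [(121, np.int64(641)), (122, np.int64(642)), (123, np.int64(639)), (124, np.int64(638)), (125, np.int64(641)), (126, np.int64(590)), (127, np.int64(340)), (128, np.int64(187)), (129, np.int64(185)), (130, np.int64(175)), (131, np.int64(227)), (132, np.int64(228))] [(197, np.int64(226)), (198, np.
[... 4119 characters left out ...]
, 13), (np.float64(54.0), 6), (np.float64(54.5), 7), (np.float64(55.0), 8), (np.float64(55.5), 13)] dark [(np.float64(7.5), 378), (np.float64(8.0), 378), (np.float64(8.5), 379), (np.float64(9.0), 380), (np.float64(9.5), 376), (np.float64(10.0), 368), (np.float64(10.5), 349), (np.float64(11.0), 315), (np.float64(11.5), 300), (np.float64(12.0), 292), (np.float64(12.5), 295), (np.float64(43.0), 337), (np.float64(43.5), 329), (np.float64(44.0), 310), (np.float64(44.5), 303), (np.float64(45.0), 323), (np.float64(45.5), 350), (np.float64(46.0), 364), (np.float64(46.5), 376), (np.float64(47.0), 377), (np.float64(47.5), 375), (np.float64(48.0), 375), (np.float64(48.5), 375), (np.float64(49.0), 377)]
```

View pics/w7z.png

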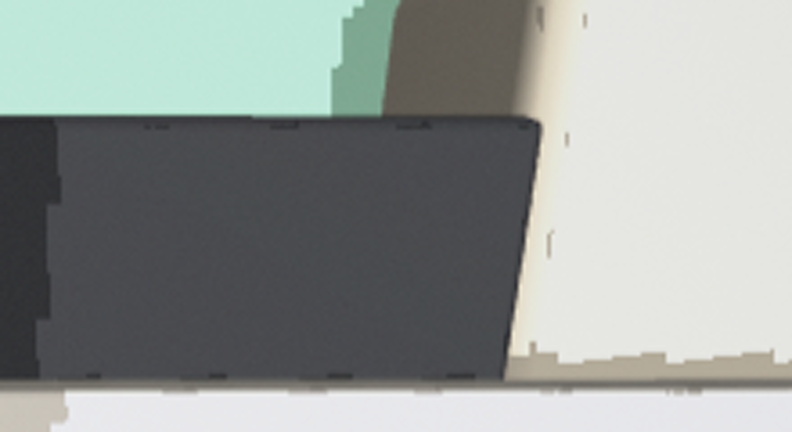

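The needle line and the front line coincide. The remaining sideways offset is 0.2 mm by the top view and 1.8 mm by the wrist view, so I'll shift it 0.9 mm.

play_rows --targets '[{"claw": 8,"dp": [0.4,0.1,0.1],"turn": 0},{"claw": 8,"dp": [0.9,0.2,0.2],"turn": 0},{"claw": 8,"dp": [0.9,0.2,0.2],"turn": 0},{"claw": 8,"dp": [0.9,0.2,0.2],"turn": 0}]'

```text
t: 8.55
ee_pos: [0.6014, -0.1016, 0.1048]
orientation: [0.004, 0.064, 0.998, -0.002]
force: [1.4, -4.9, 3.8]
opening: 0.0156
```

```bash
python3 look.py 8; python3 fr.py 8 "(129,183)" "(107,311)" "((340,344),(115,315))"
python3 - <<'E'
from h import *; from cell import ctrl
from meas import edge,back
import meas
c=ctrl.read_camera("wrist"); C=cam(c); im=c['image']; cv2.imwrite('pics/wrist8.png',im); meas.OFF=np.zeros(3)
u=np.array([np.cos(1.4425),np.sin(1.4425)]);n=np.array([-u[1],u[0]]); L={}
for nm,a,b,z in (('bn',(240,127),(560,127),.09),('pn',(240,203),(420,203),.1),('pf',(510,386),(528,386),.1)):
    A,B,r=edge(im,a,b,w=5); P=back([A,B],z,C); L[nm]=(P[:,:2]@n).mean(); v=P[1]-P[0]; print(nm,A.round(2),B.round(2),L[nm].round(4),np.arctan2(v[1],v[0]).round(4))
print('plate off centre line mm',1e3*((L['pn']+L['pf'])/2-(L['bn']-.075)))
# height of front-near corner: top & side
s=cv2.imread('pics/side8.png')[200:240,275:385]; cv2.imwrite('pics/s8zz.png',cv2.resize(s,None,fx=7,fy=7,interpolation=cv2.INTER_CUBIC))
t=cv2.imread('pics/top8.png')[180:256,255:315]; cv2.imwrite('pics/t8zz.png',cv2.resize(cv2.convertScaleAbs(t,alpha=1.6),None,fx=7.8,fy=7.8,interpolation=cv2.INTER_CUBIC))
mk=np.array([.6342,.1571])
for z in (.095,.1,.105): print('side px of front-near corner if top at',z,proj(CAM['side'],np.r_[mk+.045*n,z],np.array([-1.4,.2,1.4])*1e-3))
E
```

```text
8.55 [ 0.6014203  -0.10164354  0.10479811] [ 1.42337728 -4.90937856  3.77640112] [-1.19520432  0.16673379 -0.08440438] 0.015609665134737966 yaw 1.4429579595470763
[[-0.9918  0.1275  0.0074]
 [ 0.1275  0.9918 -0.0049]
 [-0.008  -0.0039 -1.    ]]
line centre px [[271.49 208.94]
 [269.79 217.94]
 [268.21 226.97]]
front dir 1.4436851721971449
front [0.63395406 0.15625534 0.1       ] to go along 0.0008691853727486919 lat -0.00013585251612816505
edge yaw 1.4374 res 0.29 lat from mark 0.0434 0.0442
bn [240.   126.89] [560.  127.1] -0.5317 1.442
pn [240.   203.13] [420.   203.12] -0.5636 1.4435
pf [510.  385.9] [528.  385.9] -0.6535 1.4458
plate off centre line mm -1.9118612838626703
side px of front-near corner if top at 0.095 [[302.87593506 211.03525039]]
side px of front-near corner if top at 0.1 [[302.83843456 209.30161748]]
side px of front-near corner if top at 0.105 [[302.80074975 207.55946386]]
```

View pics/s8zz.png

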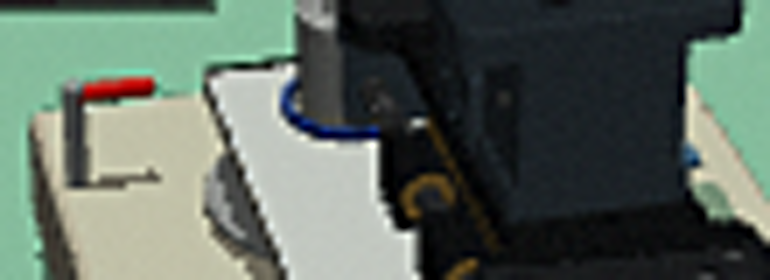

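View pics/t8zz.png

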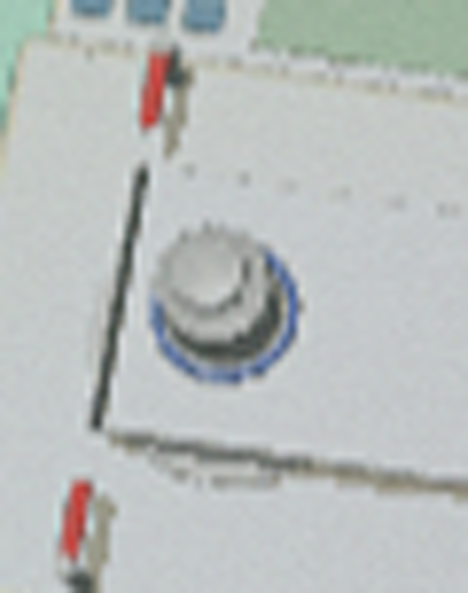

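View pics/side8.png

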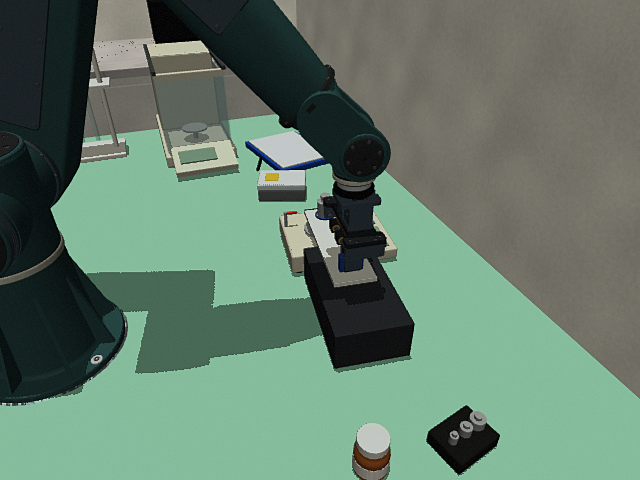

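The sideways shift mostly stuck on friction: the TCP moved only 0.2 mm. The front corner in the side view, at (304,209), fits a plate top at 0.100, so it's level. I'll make one more nudge with a larger command and a bit more down-press.

play_rows --targets '[{"claw": 8,"dp": [0.7,0.3,0.5],"turn": 0},{"claw": 8,"dp": [1.2,0.6,0.8],"turn": 0},{"claw": 8,"dp": [1.7,0.8,0.9],"turn": 0},{"claw": 8,"dp": [1.7,0.8,0.9],"turn": 0},{"claw": 8,"dp": [1.7,0.8,0.9],"turn": 0}]'

```text
t: 9.2
ee_pos: [0.6013, -0.1015, 0.1049]
orientation: [0.005, 0.064, 0.998, -0.003]
force: [2.6, -9.9, 7.6]
opening: 0.0158
```

```bash
cat > fin.py <<'E'
import sys
from h import *; from cell import ctrl
from meas import edge,back
import meas
k=sys.argv[1]
c=ctrl.read_camera("wrist"); C=cam(c); im=c['image']; cv2.imwrite(f'pics/wrist{k}.png',im); meas.OFF=np.zeros(3)
u=np.array([np.cos(1.4425),np.sin(1.4425)]);n=np.array([-u[1],u[0]]); L={}
for nm,a,b,z in (('bn',(240,127),(560,127),.09),('pn',(240,203),(420,203),.1),('pf',(510,386),(528,386),.1)):
    A,B,r=edge(im,a,b,w=5); P=back([A,B],z,C); L[nm]=(P[:,:2]@n).mean(); v=P[1]-P[0]; print(nm,A.round(2),B.round(2),L[nm].round(4),np.arctan2(v[1],v[0]).round(4))
print('plate off centre line mm',1e3*((L['pn']+L['pf'])/2-(L['bn']-.075)))
t=cv2.imread(f'pics/top{k}.png')[180:256,255:315]; a=cv2.resize(cv2.convertScaleAbs(t,alpha=1.6),None,fx=7.8,fy=7.8,interpolation=cv2.INTER_CUBIC)
cv2.imwrite(f'pics/t{k}zz.png',a)
t=cv2.imread(f'pics/top{k}.png').astype(np.float32)
c1=np.array([274.2227,191.1329]);c2=np.array([264.2014,245.9402]); d=(c2-c1)/np.linalg.norm(c2-c1); s=np.arange(-2,58,.05)
f=lambda o:cv2.remap(t,*[x.astype(np.float32)[:,None] for x in (c1+s[:,None]*d+[o,0]).T],cv2.INTER_LINEAR)[:,0]
v=f(0);red=v[:,2]-v[:,1]; rl=s[(s<10)&(red>35)].max(); rr=s[(s>45)&(red>35)].min()
for o in (.3,.6,.9):
    dk=f(o).sum(1); m=(s>7)&(s<49)&(dk<275); print('tips mid',(rl+rr)/2,'line ends mid',(s[m].min()+s[m].max())/2,'-> px*2.52mm',((rl+rr)/2-(s[m].min()+s[m].max())/2)*2.52-1.0)
E
python3 look.py 9; python3 fr.py 9 "(129,183)" "(107,311)" "((340,344),(115,315))"; python3 fin.py 9
```

```text
9.2 [ 0.60128342 -0.10149187  0.10489632] [ 2.62246877 -9.85013556  7.55919827] [-1.75086184  0.03642733 -0.08851287] 0.01578809475829588 yaw 1.4426361533808463
[[-0.9917  0.1278  0.0104]
 [ 0.1277  0.9918 -0.0062]
 [-0.0112 -0.0048 -0.9999]]
line centre px [[271.4  208.93]
 [269.69 217.93]
 [268.18 226.96]]
front dir 1.446846314391101
front [0.63399223 0.15650729 0.1       ] to go along 0.0006144209500110801 lat -0.0001302248942984271
edge yaw 1.4282 res 0.25 lat from mark 0.0427 0.0448
bn [240.   127.04] [560.   127.06] -0.5316 1.4423
pn [240.   203.12] [420.   203.12] -0.5635 1.4433
pf [510.   385.91] [528.   385.91] -0.6535 1.4461
plate off centre line mm -1.9098161841927253
tips mid 27.775000000000027 line ends mid 27.025000000000027 -> px*2.52mm 0.8900000000000001
tips mid 27.775000000000027 line ends mid 27.050000000000026 -> px*2.52mm 0.8270000000000035
tips mid 27.775000000000027 line ends mid 27.225000000000026 -> px*2.52mm 0.3860000000000019
```

View pics/t9zz.png

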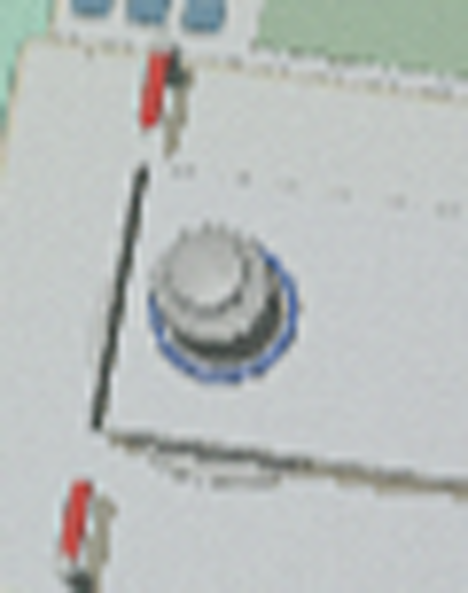

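View pics/s9.png

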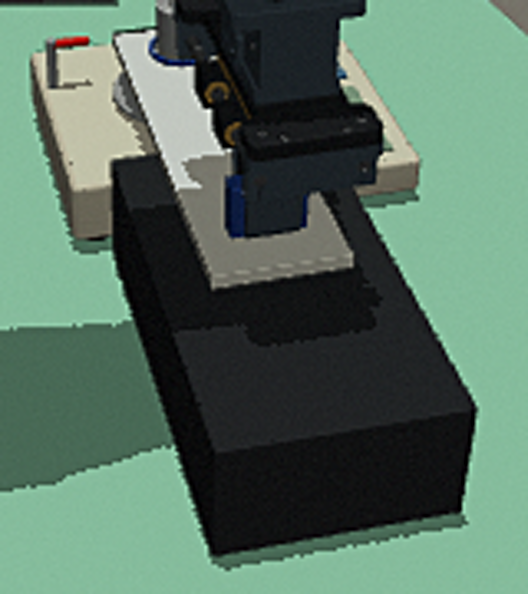

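play_rows --targets '[{"claw": 8,"dp": [1.2,0.3,0.5],"turn": 0},{"claw": 8,"dp": [2.0,0.5,0.7],"turn": 0},{"claw": 8,"dp": [2.7,0.7,0.7],"turn": 0},{"claw": 8,"dp": [3.2,0.7,0.7],"turn": 0},{"claw": 8,"dp": [3.2,0.7,0.7],"turn": 0}]'

```text
t: 9.85
ee_pos: [0.6001, -0.1008, 0.1052]
orientation: [0.008, 0.065, 0.998, -0.003]
force: [6.0, -5.1, 4.7]
opening: 0.0158
```

```bash
python3 look.py 10; python3 fr.py 10 "(129,183)" "(107,311)" "((340,344),(115,315))"; python3 fin.py 10
```

```text
9.85 [ 0.60012432 -0.10081876  0.10519344] [ 5.9841228  -5.05179954  4.68522931] [-1.08509895 -0.68097461 -0.54731604] 0.015848241623600705 yaw 1.4414458683359552
[[-0.9915  0.129   0.0147]
 [ 0.1289  0.9916 -0.0068]
 [-0.0155 -0.0049 -0.9999]]
line centre px [[271.21 208.9 ]
 [269.48 217.89]
 [267.77 226.89]]
front dir 1.4351805126946076
front [0.63407464 0.15705116 0.1       ] to go along 6.447891613903607e-05 lat -0.00011807694302039501
edge yaw 1.4187 res 0.45 lat from mark 0.0429 0.0464
bn [240.   130.08] [560.  129.8] -0.5317 1.442
pn [240.   202.87] [419.99 204.06] -0.5624 1.4354
pf [510.   386.04] [527.99 386.34] -0.6529 1.4261
plate off centre line mm -0.9779730338395076
tips mid 27.775000000000027 line ends mid 27.225000000000026 -> px*2.52mm 0.3860000000000019
tips mid 27.775000000000027 line ends mid 27.250000000000025 -> px*2.52mm 0.3230000000000053
tips mid 27.775000000000027 line ends mid 27.600000000000026 -> px*2.52mm -0.5589999999999982
```

View pics/t10zz.png

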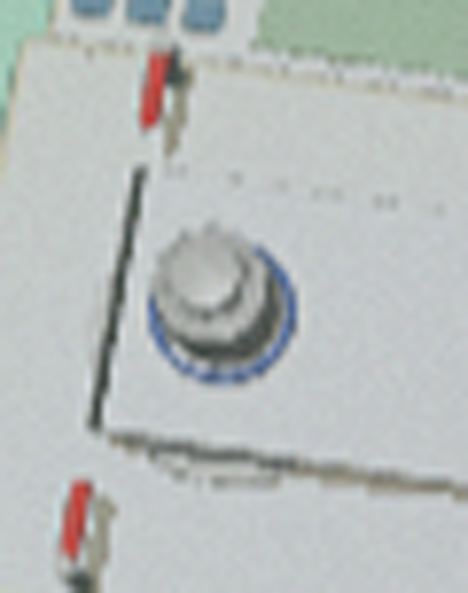

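The rear moved about 1 mm as wanted, but the plate turned roughly 0.007 rad in the grip (yaw 1.435 against the block's 1.442). A small counter-turn should square it.

play_rows --targets '[{"claw": 8,"dp": [0.3,0.1,0.3],"turn": -0.004},{"claw": 8,"dp": [0.5,0.2,0.5],"turn": -0.008},{"claw": 8,"dp": [0.5,0.2,0.5],"turn": -0.011},{"claw": 8,"dp": [0.5,0.2,0.5],"turn": -0.011},{"claw": 8,"dp": [0.5,0.2,0.5],"turn": -0.011}]'

```text
t: 10.5
ee_pos: [0.601, -0.1006, 0.1053]
orientation: [0.009, 0.06, 0.998, -0.003]
force: [6.5, -1.4, 4.5]
opening: 0.0161
```

```bash
python3 look.py 11; python3 fr.py 11 "(129,183)" "(107,311)" "((340,344),(115,315))"; python3 fin.py 11
```

```text
10.5 [ 0.60096233 -0.1005858   0.1052777 ] [ 6.45608166 -1.39076353  4.49109331] [-0.49564986 -0.79341908 -0.70025468] 0.016054452262871794 yaw 1.451349176782566
[[-0.9927  0.1192  0.0175]
 [ 0.1191  0.9929 -0.0068]
 [-0.0181 -0.0046 -0.9998]]
line centre px [[270.94 208.85]
 [269.36 217.87]
 [267.76 226.89]]
front dir 1.449806654609465
front [0.6341215  0.15736042 0.1       ] to go along -0.0002482345311915446 lat -0.00011116925550379792
edge yaw 1.438 res 0.23 lat from mark 0.0447 0.0453
bn [240.   127.12] [559.97 130.04] -0.5316 1.4424
pn [240.   202.87] [419.99 204.11] -0.5632 1.4451
pf [510.   386.31] [528.  386.3] -0.653 1.4549
plate off centre line mm -1.4793285026853953
tips mid 27.775000000000027 line ends mid 27.97500000000003 -> px*2.52mm -1.504000000000007
tips mid 27.775000000000027 line ends mid 28.60000000000003 -> px*2.52mm -3.0790000000000073
tips mid 27.775000000000027 line ends mid 29.700000000000028 -> px*2.52mm -5.851000000000002
```

View pics/t11zz.png

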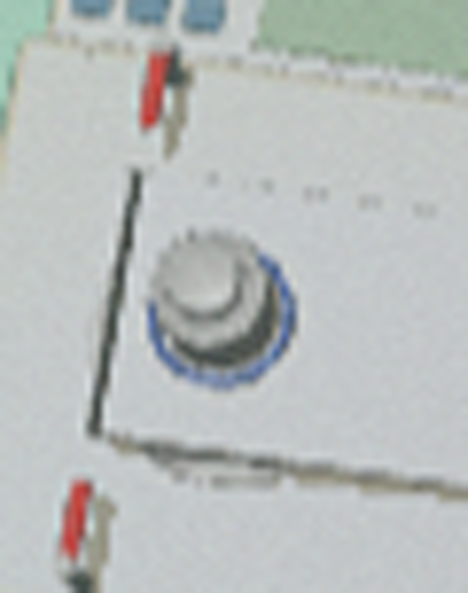

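View pics/wrist11.png

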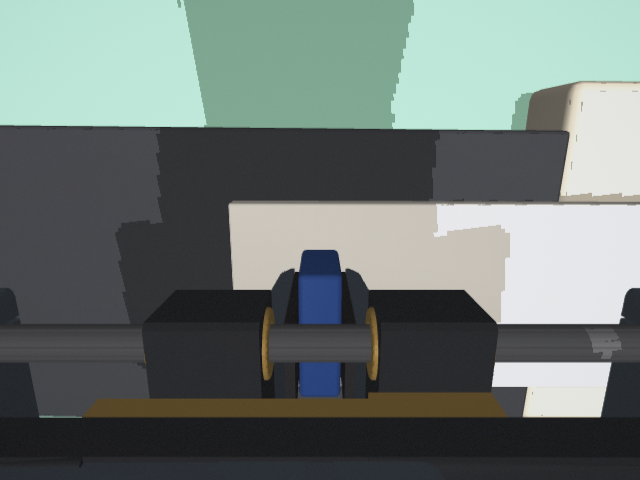

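View pics/s11.png

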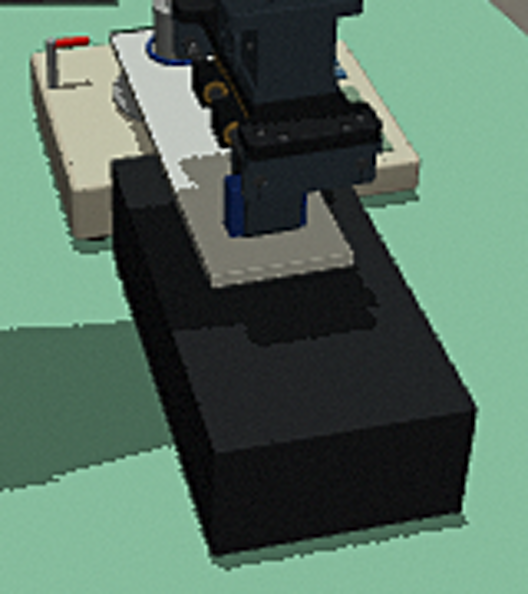

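Run:
```python
from h import *
b=np.array([.59588,-.130868,1.4425]); u=np.array([np.cos(b[2]),np.sin(b[2])]); F=np.array([.6341,.1573]); C=F-.15*u
p=[C[0],C[1],1.4445]
for l in ((-.15,.045,.1),(-.15,.045,.09),(-.15,-.045,.1),(-.15,-.045,.09),(.15,.045,.1)):
    q=proj(CAM['side'],T(p,l),np.array([-1.4,.2,1.4])*1e-3)[0]; print(l,((q-[270,200]+.5)*3.3-.5).round(1))
from cell import ctrl
print(ctrl.get_state()['dq'].round(4), ctrl.get_state()['joint_positions'].round(3))
s=cv2.imread('pics/side11.png')[260:300,320:385]; cv2.imwrite('pics/s11r.png',cv2.resize(s,None,fx=10,fy=10,interpolation=cv2.INTER_CUBIC))
```

```text
(-0.15, 0.045, 0.1) [209.7 278.4]
(-0.15, 0.045, 0.09) [209.4 291.2]
(-0.15, -0.045, 0.1) [352.5 257. ]
(-0.15, -0.045, 0.09) [351.3 269.8]
(0.15, 0.045, 0.1) [108.9  31.8]
[ 0.0003 -0.0005 -0.0018 -0.0007 -0.0024 -0.0003] [-0.203  0.381  1.972 -0.004  0.769 -1.651]
```

View pics/s11r.png

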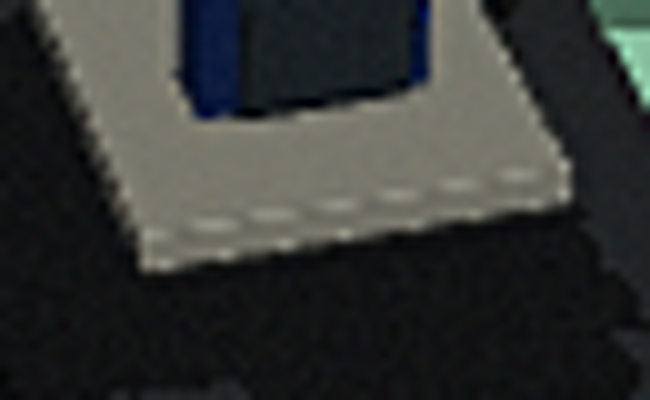

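The side view shows the rear corners at (210,277) and (352,256) in the zoom, within 1–2 pixels of the prediction for a flat plate, with no gap underneath. The arm is at rest, so I'll hand it in.

Run:
```python
from cell import ctrl
import numpy as np
s=ctrl.get_state(); print(s['t'],s['ee_pos'],s['force'],s['opening']); print(ctrl.close_job())
```

```text
10.65 [ 0.60096825 -0.10057571  0.10529513] [ 7.03764445 -1.14687402  3.6675782 ] 0.015836133122716537
the job is handed in; nothing more can be done
None
```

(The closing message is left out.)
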